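# Load the light-curing box, set its timer wheel and start it

## Robot

A 6-joint arm with a two-finger parallel gripper is mounted at the origin on a cart in front of the work surface, level with it; the furniture and walls round the work are solid. World frame = base frame: x ahead of the robot, y to its left, z up, the work surface at z = 0. Lengths are in m, angles in rad, forces in N, time in s.
With the tool pointing down it reaches from about 0.35 to 0.925 m from the base axis. Payload 6.4 kg.
Tool frame: the origin (TCP) lies at the very end of the fingers, on their centre line; the grasp point (between the pads) lies 19 mm behind it; z points along the fingers, y is the line along which they close (so a half turn about z gives the same grasp; the last joint's range is limited). The gripper opens to 94 mm and grips with 3 to 60 N. Pads are 16 mm wide; open, the fingers measure 119 mm over their backs; the gripper's body (75 mm by 177 mm) begins 78 mm behind the grasp point.
Start: joints at [-1.485, 0.245, 1.558, -0, 1.339, -0.174], TCP at [0.167, -0.628, 0.169] pointing down, gripper open.
Joint ranges: [-3.13, 3.13], [-1.02, 2.26], [0.13, 2.54], [-0.95, 4.09], [0.21, 2.88], [-2.74, 2.74]. Speed limits (rad/s): [2.57, 2.57, 3.14, 3.14, 3.14, 3.14].

## Interface

Orientations are given as a rotation vector (axis times angle).
In Python, from bench import robot gives the robot as it stands. The module is installed in compiled form; this text tells all that it offers.
- The arm moves only by the tool jog_arm, never from a script. Its argument "motion" is a list that holds one entry, the list of rows, each a list of 7 numbers: the turn, a rotation vector about the tool's x, y, z each as a share of 120 degrees, from -1 to 1, then the shift along the tool's x, y, z each as a share of 0.3 m, from -1 to 1, then the closure, from -1 (fully open) to 1 (shut). A call has 1 to 12 rows; each row is the pose to reach, as a shift and turn from the pose commanded when the call began, along the tool's axes at that moment; what a row does not reach only later rows make up. A row lasts 1/10 s, in which the tool goes at most 50 mm and 8.59 degrees, less where a joint would pass 70% of its speed; a pose out of reach is approached as far as the arm can. A call with a number of a shift or a turn outside -1 to 1 is refused whole. A call with a gripper value outside its range is refused whole. The fingers move at their own pace and stop on an object; the grip force is fixed at half the most. Time passes only in rows, so rows that repeat a pose let the fingers close. It gives the time, the measured TCP pose, the force, the opening and the grip force at its end, in the units of the state.
- robot.read_state(): the state, without advancing time (a new reading comes with each control period).
- robot.get_image(name): name is "scene" or "side" or "wrist"; returns the picture (480x640x3 uint8, red, green, blue); there is no depth.
- robot.get_calibration(name): a dict with "K" (3x3 intrinsics, pixels), "R" (3x3) and "t" (3): a world point X has camera coordinates R X + t; the wrist camera has in their place "tool_from_camera" (4x4, takes a point from camera to tool coordinates, whose origin is the TCP and whose axes are the flange's). Camera axes: x right, y down, z forward; pixel columns grow to the right and rows downward; lengths in m; the calibration is good to about 2 mm. The wrist camera is an equidistant fisheye: a pixel r from the principal point sees the ray r / f radians off the axis. A picture is of the moment at which its call begins: read the wrist's pose just before it. get_calibration takes no time and is no camera call.
- robot.close_job(): hands the job in; it is judged then, once.
The state is a dict: "clock": time; "qpos": joint angles; "qd": joint speeds; "tau": joint torques, N m; "tcp_pos": TCP position; "tcp_rot": TCP orientation; "wrist_force": force on the tool from outside, world axes, zero at the start; "moment": the same for the moment, N m; "opening": opening from 0.0 (shut) to 1.0 (fully open); "grip_force": force on a finger pad.
Only numpy, scipy, OpenCV 4.12 (cv2) and the standard library are available. Lean on these libraries where they do the work, as an engineer would, in place of code of your own. Each camera call takes 0.05 s, during which the arm holds its last target. There are 200 camera calls.

## Task

The sealed brass hose nipples on the bench are ready to cure: pull out the tray drawer of the grey curing box, lay every nipple on its side on the tray floor, none on top of another, and push the drawer fully shut. Roll the knurled thumbwheel up until the timer stands at 7, and only when the drawer is shut and the timer is set press the start button; leave the glue bottle and the ball valve where they are.

Things in the scene. Friction and masses are not known exactly. Their poses are not given: they have to be found in the camera images.
- nipple_a_hex (a point): Larger brass hose nipple (52 mm long, about 70 g; 3 or 4 nipples are there, an absent one has no pose). Point: centre of its hexagon, 12 mm above what it lies on. x along it, z up, y across. Hexagon 16 mm long (x), 27 mm over corners (y), 24 over flats (z); thread to +x, 15 mm thick, ends at 22 mm; barb to -x, 13 mm thick, ends at 30 mm.
- nipple_b_hex (a point): Smaller brass hose nipple (46 mm long, about 70 g; 3 or 4 nipples are there, an absent one has no pose). Point: centre of its hexagon, 10.5 mm above what it lies on. x along it, z up, y across. Hexagon 14 mm long (x), 24 mm over corners (y), 21 over flats (z); thread to +x, 13 mm thick, ends at 19 mm; barb to -x, 11 mm thick, ends at 27 mm.
- nipple_c_hex (a point): Larger brass hose nipple (52 mm long, about 70 g; 3 or 4 nipples are there, an absent one has no pose). Point: centre of its hexagon, 12 mm above what it lies on. x along it, z up, y across. Hexagon 16 mm long (x), 27 mm over corners (y), 24 over flats (z); thread to +x, 15 mm thick, ends at 22 mm; barb to -x, 13 mm thick, ends at 30 mm.
- nipple_d_hex (a point): Smaller brass hose nipple (46 mm long, about 70 g; 3 or 4 nipples are there, an absent one has no pose). Point: centre of its hexagon, 10.5 mm above what it lies on. x along it, z up, y across. Hexagon 14 mm long (x), 24 mm over corners (y), 21 over flats (z); thread to +x, 13 mm thick, ends at 19 mm; barb to -x, 11 mm thick, ends at 27 mm.
- curing_box: Grey light-curing box, fixed: 140 mm deep (x), 280 wide (y), 80 high; origin at the centre of its underside; +x points away from the robot, the tray drawer is in its -x face. On its flat top: thumbwheel (left, +y), dial window beside it, start button (right).
- tray_mid (a point): Centre of the tray floor's upper face (12 mm above the bench); moves with the drawer. Axes as the box. Tray inside 87 mm (x) by 252 mm (y); side and back walls rise 16 mm above the floor, the drawer front (at x = -44 mm) 48 mm. Fully open, this point is 47 mm in front of the box's housing.
- drawer_knob (a point): Middle of the neck of the steel knob on the drawer front, 40 mm above the bench; moves with the drawer, axes as the box. Neck 14 mm thick, 26 mm long (x), then a flange 22 mm across, 6 mm thick. The knob's end face is 19 mm to -x of this point, the drawer's front face 13 mm to +x.
- tray_drawer (a joint): Opening of the drawer in m: 0 fully shut, 0.09 fully open, with stops at both ends; it slides out along the box's -x, with 1 to 2 N of friction, and stays where it is left.
- wheel_top (a point): Top of the timer's thumbwheel, 12 mm above the box's top; axes as the box. Black knurled wheel, radius 24 mm, rim 12 mm wide, axle level along y; its upper part stands out of a slot. Sprung: pressed down it gives up to 3 mm (3 N plus 1.8 N per mm). It turns by rubbing its top edge: toward +x counts up; 1 to 2 N along the rim pass a click.
- timer_wheel (a joint): Turn of the thumbwheel in rad: 0 at its lower stop, 4.712 at its upper stop, with a click (detent) every 0.5236 rad; the setting is this value / 0.5236, 0 to 9, and starts at 0 to 3. To the right of the wheel a long window shows one white flag, which steps 4.5 mm to the right per click along ten white marks (0 at the left; marks 0 and 5 are long).
- start_button_top (a point): Centre of the top of the round aluminium start button (28 mm across, in a black collar), 22 mm above the box's top. Pressed straight down; it springs back.
- start_button (a joint): Travel of the start button in m: 0 released, 0.006 fully down (about 5 N); it counts as pressed beyond 0.004.
- glue_mid (a point): Bystander: small adhesive bottle standing upright, 25 mm across, 80 mm high; the point is half-way up.
- valve_mid (a point): Bystander: brass ball valve with a red lever, 85 x 36 x 50 mm; the point is 16 mm above the bench in its middle.

How it is judged:
On the way, in this order (a step that is already met when the one before it is completed fails the run):
1. every nipple lies on the tray floor and the drawer is fully shut (x of nipple_a_hex in the frame of tray_mid between -0.046 and 0.046 m and y of nipple_a_hex in the frame of tray_mid between -0.128 and 0.128 m and z of nipple_a_hex in the frame of tray_mid between 0.002 and 0.018 m and x of nipple_b_hex in the frame of tray_mid between -0.046 and 0.046 m and y of nipple_b_hex in the frame of tray_mid between -0.128 and 0.128 m and z of nipple_b_hex in the frame of tray_mid between 0.002 and 0.018 m and x of nipple_c_hex in the frame of tray_mid between -0.046 and 0.046 m and y of nipple_c_hex in the frame of tray_mid between -0.128 and 0.128 m and z of nipple_c_hex in the frame of tray_mid between 0.002 and 0.018 m and x of nipple_d_hex in the frame of tray_mid between -0.046 and 0.046 m and y of nipple_d_hex in the frame of tray_mid between -0.128 and 0.128 m and z of nipple_d_hex in the frame of tray_mid between 0.002 and 0.018 m and value of joint tray_drawer below 0.004 m), for 0.3 s.
2. the start button is pressed, with the drawer shut on the nipples and the timer at 7 (all of step 1 and value of joint timer_wheel between 3.50519 and 3.82519 rad and value of joint start_button above 0.004 m), for 0.1 s.
At the end, for the whole second after the job is handed in: Every nipple lies on its side on the tray floor (centre of its hexagon less than 18 mm above the floor, inside the tray's walls), the drawer is shut to within 4 mm, the timer wheel rests in the click of setting 7 (within 0.16 rad of 3.665) and the start button is released (all of step 1 and value of joint timer_wheel between 3.50519 and 3.82519 rad and value of joint start_button below 0.0015 m); the robot touches nothing.
It fails at once if the start button is pressed while the drawer is not shut or the timer is not at 7 (value of joint start_button above 0.004 m and (value of joint tray_drawer above 0.006 m or value of joint timer_wheel below 3.46519 rad or value of joint timer_wheel above 3.86519 rad)).
It fails at once if the glue bottle or the ball valve is moved more than 30 mm (distance of any of glue_mid, valve_mid from where it was at the start of the episode above 0.03 m).
Of nipple_a, nipple_b, nipple_c, nipple_d only 3 to 4 are there at a start; the rules pass over those that are not, and their reading is None.
At some moment in a run one of nipple_a, nipple_b, nipple_c, nipple_d may be knocked a few centimetres aside while the robot is not near it.
Once in a run the grip may slacken for a moment while it holds something.
It also fails if it takes over 210 s, if anything falls off the work surface, if the arm or the gripper's body presses on something with over 40 N, if the wrist force passes 120 N, or if a joint passes its speed limit or range.

## Working session

There is one attempt and no reset: what is moved stays moved. The work goes in short steps, Python scripts to look and compute and a tool call to move; the robot and the scene stay as the last step left them, time stands still between calls to the robot, and variables do not carry over. Pictures are saved under pics/ and viewed, at most 14 in all, crops included, and the job is handed in when it is done.

Besides the shell and the picture viewer there is one more tool, called after "Request:" in YAML: its name, and indented under it one key for each argument. jog_arm: Moves the arm, as the interface text tells. Its arguments: {"type":"object","properties":{"motion":{"type":"array"}},"required":["motion"]}

```bash
mkdir -p pics; ls; cat > h.py <<'E'
import numpy as np, cv2
from scipy.spatial.transform import Rotation as Ro
from bench import robot
def save(n,cam,crop=None,s=1):
    im=robot.get_image(cam)[:,:,::-1]
    cv2.imwrite(f'raw_{n}.png',im)
    crp(n,im,crop,s)
def crp(n,im,crop=None,s=1):
    if crop: u0,v0,u1,v1=crop; im=im[v0:v1,u0:u1]
    if s!=1: im=cv2.resize(im,None,fx=s,fy=s,interpolation=cv2.INTER_CUBIC)
    cv2.imwrite(f'pics/{n}.png',im)
def ray(cam,u,v,st=None):
    c=robot.get_calibration(cam);K=np.array(c['K'])
    x=(u-K[0,2])/K[0,0];y=(v-K[1,2])/K[1,1]
    if cam=='wrist':
        r=np.hypot(x,y);d=np.array([x/r*np.sin(r),y/r*np.sin(r),np.cos(r)]) if r>0 else np.array([0,0,1.])
        T=np.array(c['tool_from_camera']);R=Ro.from_rotvec(st['tcp_rot']).as_matrix();p=np.array(st['tcp_pos'])
        return R@T[:3,3]+p, R@T[:3,:3]@d
    R=np.array(c['R']);t=np.array(c['t'])
    return -R.T@t, R.T@np.array([x,y,1])
def at(cam,u,v,z,st=None):
    o,d=ray(cam,u,v,st);return np.round(o+d*(z-o[2])/d[2],4)
def proj(cam,X):
    c=robot.get_calibration(cam);p=np.array(c['R'])@X+np.array(c['t']);p=np.array(c['K'])@p;return p[:2]/p[2]
E
python3 - <<'E'
from h import *
s=robot.read_state();print(s)
save('s0','scene');save('d0','side')
for c in('scene','side'):
    k=robot.get_calibration(c);print(c,-np.array(k['R']).T@k['t'])
print(robot.get_calibration('wrist'))
E
```

```text
pics
{'clock': 0.0, 'qpos': array([-1.48511206e+00,  2.45838053e-01,  1.55901157e+00, -4.39713725e-05,
        1.33871138e+00, -1.74094168e-01]), 'qd': array([ 4.93188917e-04, -1.13808625e-03,  3.10411822e-04,  1.99415972e-03,
       -2.38004300e-04, -9.83682033e-05]), 'tau': array([-6.84930928e-04, -4.15839815e+01, -3.14600050e+01,  6.84130029e-02,
        3.32823861e-02, -1.37054130e-04]), 'tcp_pos': array([ 0.16689982, -0.6274997 ,  0.16753143]), 'tcp_rot': array([-3.11317485e+00, -4.06673431e-01, -6.94514300e-05]), 'wrist_force': array([-0.46036624, -0.27844913,  0.29563385]), 'moment': array([-0.01259577,  0.00010338,  0.00601724]), 'grip_force': 0.0, 'opening': 0.9973264733366313}
scene [0.00210144 0.46347592 0.67599593]
side [ 0.6197329  -0.91639556  0.51047724]
{'K': array([[371.64829954,   0.        , 321.64021618],
       [  0.        , 371.64829954, 233.92711034],
       [  0.        ,   0.        ,   1.        ]]), 'tool_from_camera': array([[-4.26963654e-04, -9.57782159e-01, -2.87494615e-01,
         8.44912954e-02],
       [ 9.99999903e-01, -3.79031449e-04, -2.22383482e-04,
         2.94130677e-04],
       [ 1.04025431e-04, -2.87494682e-01,  9.57782228e-01,
        -2.15137814e-01],
       [ 0.00000000e+00,  0.00000000e+00,  0.00000000e+00,
         1.00000000e+00]])}
```

View pics/s0.png

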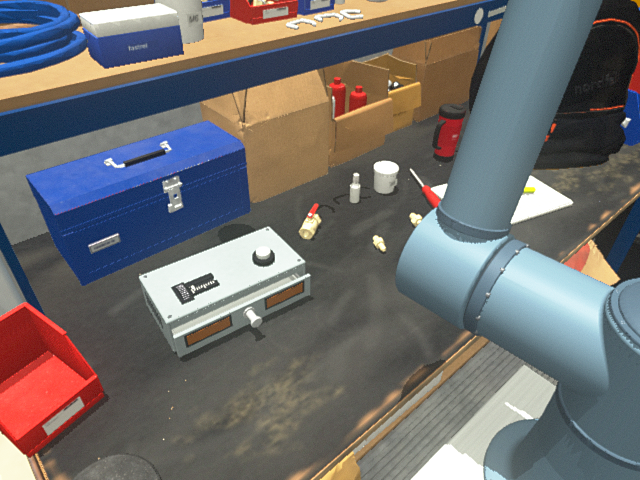

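View pics/d0.png

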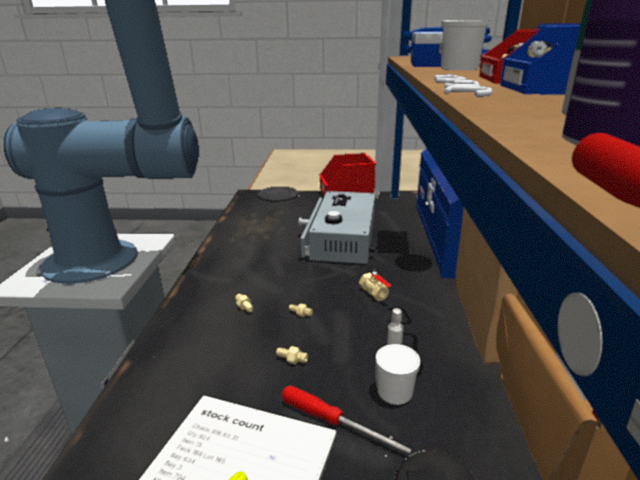

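The scene view shows the box (knob at 254,318), the valve (310,222) and the bottle (354,188). The side view shows three nipples, at (244,302), (300,310) and (292,355). I'll enlarge crops of both.

```bash
python3 - <<'E'
from h import *
crp('d1',cv2.imread('raw_d0.png'),(220,180,420,330),4)
crp('s1',cv2.imread('raw_s0.png'),(130,215,330,365),4)
for p in [(244,302),(300,310),(292,355)]: print(at('side',*p,0.011))
print('valve',at('side',374,290,.016),'glue',at('side',395,345,.0),'mug',at('side',397,398,0))
E
```

```text
[ 0.4158 -0.1803  0.011 ]
[ 0.5317 -0.2041  0.011 ]
[ 0.5312 -0.3353  0.011 ]
valve [ 0.6794 -0.1344  0.016 ] glue [ 0.7091 -0.2893  0.    ] mug [ 0.7004 -0.4136  0.    ]
```

View pics/d1.png

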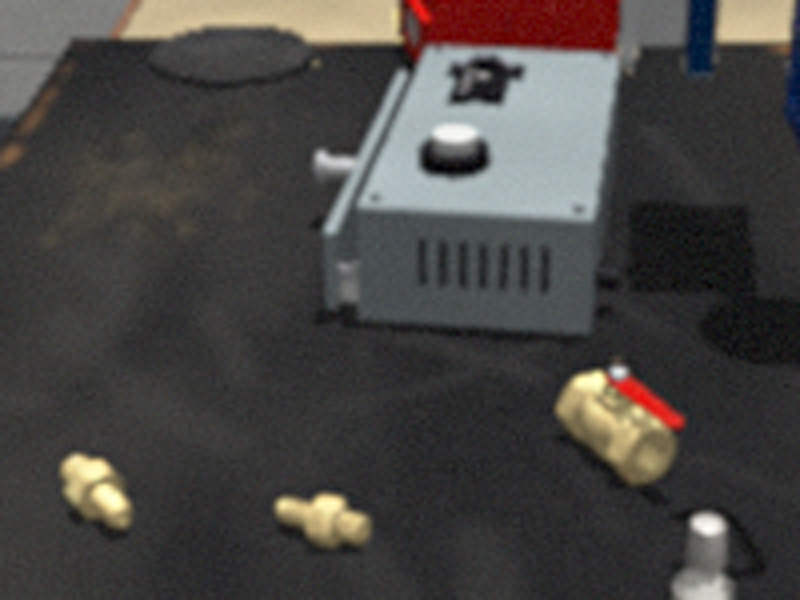

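View pics/s1.png

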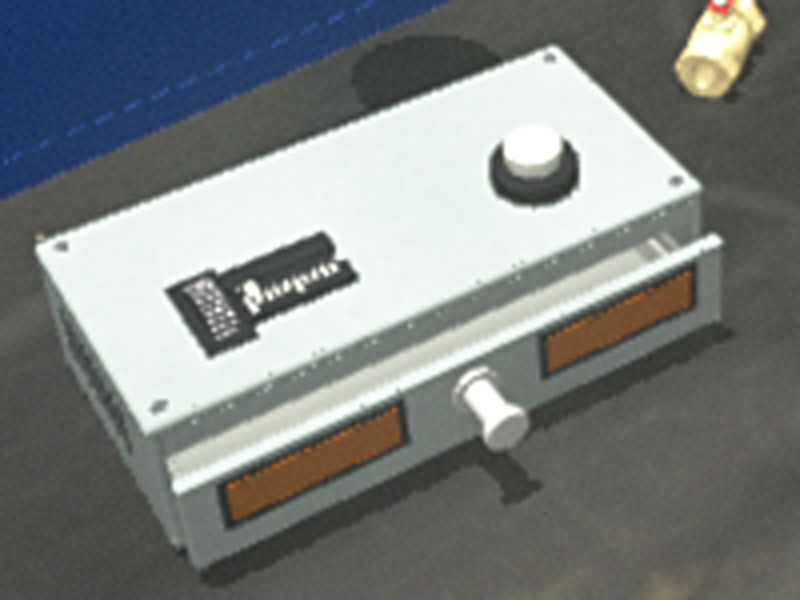

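```bash
python3 - <<'E'
from h import *
A=lambda x,y,z:at('scene',130+x/4,215+y/4,z)
B=lambda x,y,z:at('side',220+x/4,180+y/4,z)
FL,FR,NR,NL=[A(*p,.08) for p in((40,245),(553,47),(700,187),(150,435))]
print(FL,FR,NR,NL,'c',(FL+FR+NR+NL)/4)
for a,b in((FL,FR),(NL,NR),(NL,FL),(NR,FR)): print(np.linalg.norm(a-b),np.degrees(np.arctan2(*(b-a)[1::-1])))
print('side corners',B(360,208,.08),B(597,218,.08))
print('btn',A(533,143,.102),B(456,135,.102),'wheel',A(205,300,.092),'knob end',A(505,430,.04),'front top edge',A(178,488,.06),A(718,240,.06))
E
```

```text
[0.6963 0.275  0.08  ] [0.6675 0.0027 0.08  ] [0.5309 0.0166 0.08  ] [0.558  0.2913 0.08  ] c [0.613175 0.1464   0.08    ]
0.2738187904436071 -96.03748243838227
0.2760335124581796 -95.63417402553875
0.1392572439767497 -6.721855052224095
0.13730538955190355 -5.810245092116113
side corners [0.5362 0.0103 0.08  ] [6.73e-01 4.00e-04 8.00e-02]
btn [0.5873 0.073  0.102 ] [0.5903 0.0692 0.102 ] wheel [0.6025 0.2397 0.092 ] knob end [0.4963 0.1592 0.04  ] front top edge [0.5427 0.2904 0.06  ] [0.5132 0.0202 0.06  ]
```

```bash
cat >> h.py <<'E'
BY=np.radians(-6); C=np.array([.614,.145])
def box(x,y,z): return np.array([C[0]+x*np.cos(BY)-y*np.sin(BY),C[1]+x*np.sin(BY)+y*np.cos(BY),z])
def unbox(p): d=np.array(p[:2])-C; return np.round([d@[np.cos(BY),np.sin(BY)],d@[-np.sin(BY),np.cos(BY)]],4)
def yaw(st): return Ro.from_rotvec(st['tcp_rot']).as_matrix()[:2,0]@[1,1j]
def plan(*wps):
    "wps: (pos, psi deg); prints shares of each from present pose"
    st=robot.read_state();R0=Ro.from_rotvec(st['tcp_rot']);p0=np.array(st['tcp_pos'])
    print('now',np.round(p0,4),'psi',round(np.degrees(np.angle(yaw(st))),1),'q6',round(st['qpos'][5],2),'open',round(st['opening'],3),'t',round(st['clock'],1))
    for p,ps in wps:
        a=np.radians(ps);R=Ro.from_matrix(np.array([[np.cos(a),np.sin(a),0],[np.sin(a),-np.cos(a),0],[0,0,-1]]).astype(float))
        w=(R0.inv()*R).as_rotvec()/np.radians(120); d=R0.inv().apply(np.array(p)-p0)
        print(np.round(w,3).tolist(),np.round(d/.3,3).tolist(),'rows',int(np.ceil(max(np.linalg.norm(d)/.05,np.linalg.norm(w)*120/8.59))))
E
python3 - <<'E'
from h import *
plan(([.33,-.40,.22],0),([.40,-.37,.22],0))
E
```

```text
now [ 0.1669 -0.6276  0.1677] psi 14.9 q6 -0.17 open 1.001 t 0.1
[-0.001, -0.0, 0.124] [0.72, -0.594, -0.173] rows 6
[-0.001, -0.0, 0.124] [0.972, -0.631, -0.173] rows 8
```

Request:
jog_arm:
  motion:
    - [[0, 0, 0.124, 0.97, -0.63, -0.173, -1], [0, 0, 0.124, 0.97, -0.63, -0.173, -1], [0, 0, 0.124, 0.97, -0.63, -0.173, -1], [0, 0, 0.124, 0.97, -0.63, -0.173, -1], [0, 0, 0.124, 0.97, -0.63, -0.173, -1], [0, 0, 0.124, 0.97, -0.63, -0.173, -1], [0, 0, 0.124, 0.97, -0.63, -0.173, -1], [0, 0, 0.124, 0.97, -0.63, -0.173, -1], [0, 0, 0.124, 0.97, -0.63, -0.173, -1], [0, 0, 0.124, 0.97, -0.63, -0.173, -1]]

```text
clock: 1.1
tcp_pos: [0.3988, -0.3713, 0.2199]
tcp_rot: [-3.141, 0.001, 0.001]
wrist_force: [0.5, -0.7, 0.9]
opening: 1.002
grip_force: 0.0
```

```bash
python3 - <<'E'
from h import *
plan(([.40,-.10,.2],-6),([.5,.10,.2],-6))
E
```

```text
now [ 0.3988 -0.3713  0.2199] psi -0.1 q6 0.61 open 1.002 t 1.1
[-0.0, 0.0, 0.05] [0.003, -0.904, 0.067] rows 6
[-0.0, 0.0, 0.05] [0.336, -1.571, 0.067] rows 10
```

Request:
jog_arm:
  motion:
    - [[0, 0, 0.05, 0, -0.9, 0, -1], [0, 0, 0.05, 0, -0.9, 0, -1], [0, 0, 0.05, 0, -0.9, 0, -1], [0, 0, 0.05, 0, -0.9, 0, -1], [0, 0, 0.05, 0, -0.9, 0, -1], [0, 0, 0.05, 0, -0.9, 0, -1], [0, 0, 0.05, 0, -0.9, 0, -1]]

```text
clock: 1.8
tcp_pos: [0.3992, -0.1, 0.2203]
tcp_rot: [-3.137, 0.162, 0.0]
wrist_force: [-0.4, 0.5, -0.4]
opening: 1.005
grip_force: 0.0
```

```bash
python3 - <<'E'
from h import *
plan((box(-.10,-.0,.2),-6))
E
```

```text
now [ 0.3992 -0.1     0.2203] psi -5.9 q6 1.15 open 1.005 t 1.8
[-0.0, 0.0, 0.001] [0.295, -0.887, 0.068] rows 6
```

Request:
jog_arm:
  motion:
    - [[0, 0, 0, 0.295, -0.887, 0.07, -1], [0, 0, 0, 0.295, -0.887, 0.07, -1], [0, 0, 0, 0.295, -0.887, 0.07, -1], [0, 0, 0, 0.295, -0.887, 0.07, -1], [0, 0, 0, 0.295, -0.887, 0.07, -1], [0, 0, 0, 0.295, -0.887, 0.07, -1], [0, 0, 0, 0.295, -0.887, 0.07, -1], [0, 0, 0, 0.295, -0.887, 0.07, -1]]

```text
clock: 2.6
tcp_pos: [0.516, 0.1529, 0.1987]
tcp_rot: [3.136, -0.167, -0.002]
wrist_force: [0.7, -0.4, 0.4]
opening: 0.999
grip_force: 0.0
```

```bash
python3 - <<'E'
from h import *
st=robot.read_state();print(st['tcp_pos'],st['tcp_rot'])
save('w1','wrist')
E
```

```text
[0.51603832 0.15290045 0.19870141] [ 3.13627300e+00 -1.66690381e-01 -2.46593467e-03]
```

View pics/w1.png

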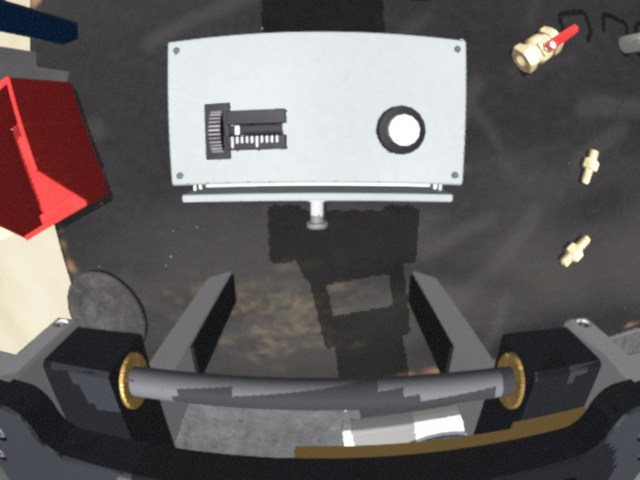

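```bash
python3 - <<'E'
from h import *
st=robot.read_state()
W=lambda u,v,z:at('wrist',u,v,z,st)
pts=[W(168,42,.08),W(467,40,.08),W(465,187,.08),W(171,187,.08)]
print(pts,np.mean(pts,0))
for a,b in((0,1),(3,2),(3,0),(2,1)): d=pts[b]-pts[a];print(np.linalg.norm(d),np.degrees(np.arctan2(d[1],d[0])))
for n,p in dict(btn=(404,129,.102),wheel=(216,131,.092),knobend=(317,224,.04),neck=(317,209,.04),frontL=(183,198,.06),frontR=(452,198,.06)).items(): w=W(*p);print(n,w,unbox(w))
crp('w1c',cv2.imread('raw_w1.png'),(190,90,320,180),6)
E
```

```text
[array([0.7015, 0.2766, 0.08  ]), array([ 6.726e-01, -3.000e-04,  8.000e-02]), array([0.5319, 0.0128, 0.08  ]), array([0.5624, 0.2929, 0.08  ])] [0.6171 0.1455 0.08  ]
0.2784040588784582 -95.9583770504607
0.28175567429956044 -96.21443496530468
0.14005177614011183 -6.683546667582058
0.14130852769737565 -5.319240121348676
btn [0.5909 0.0746 0.102 ] [-0.0156 -0.0724]
wheel [0.6075 0.2358 0.092 ] [-0.016   0.0896]
knobend [0.4994 0.159  0.04  ] [-0.1154  0.0019]
neck [0.5153 0.1572 0.04  ] [-0.0994  0.0018]
frontL [0.5471 0.2907 0.06  ] [-0.0818  0.1379]
frontR [0.5176 0.0197 0.06  ] [-0.0828 -0.1347]
```

View pics/w1c.png

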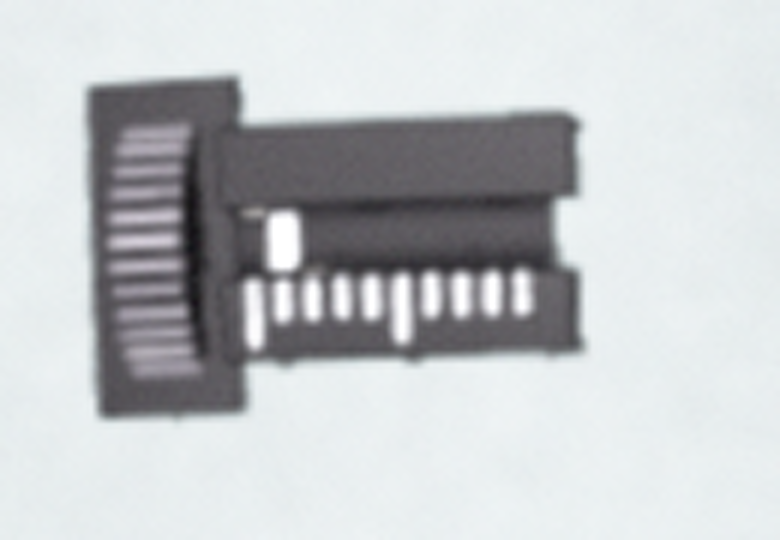

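The timer stands at 1: the flag is above mark 1 in the crop. It needs 6 clicks up. I'll grip the knob first.

```bash
sed -i 's/C=np.array(\[.614,.145\])/C=np.array([.616,.1455])/' h.py; python3 - <<'E'
from h import *
plan(([.5155,.157,.022],-6))
E
```

```text
now [0.5159 0.1526 0.199 ] psi -6.1 q6 1.76 open 1.001 t 2.6
[0.0, 0.0, -0.001] [-0.002, -0.015, 0.59] rows 4
```

Request:
jog_arm:
  motion:
    - [[0, 0, 0, 0, -0.015, 0.3, -1], [0, 0, 0, 0, -0.015, 0.3, -1], [0, 0, 0, 0, -0.015, 0.59, -1], [0, 0, 0, 0, -0.015, 0.59, -1], [0, 0, 0, 0, -0.015, 0.59, -1], [0, 0, 0, 0, -0.015, 0.59, 1], [0, 0, 0, 0, -0.015, 0.59, 1], [0, 0, 0, 0, -0.015, 0.59, 1], [0, 0, 0, 0, -0.015, 0.59, 1], [0, 0, 0, 0, -0.015, 0.59, 1], [0, 0, 0, 0, -0.015, 0.59, 1], [0, 0, 0, 0, -0.015, 0.59, 1]]

```text
clock: 3.85
tcp_pos: [0.5159, 0.1592, 0.0227]
tcp_rot: [-3.137, 0.164, -0.0]
wrist_force: [-0.4, -0.6, 0.6]
opening: 0.438
grip_force: 0.0
```

Request:
jog_arm:
  motion:
    - [[0, 0, 0, 0, 0, 0, 1], [0, 0, 0, 0, 0, 0, 1], [0, 0, 0, 0, 0, 0, 1], [0, 0, 0, 0, 0, 0, 1], [0, 0, 0, 0, 0, 0, 1], [0, 0, 0, 0, 0, 0, 1]]

```text
clock: 4.45
tcp_pos: [0.5159, 0.1591, 0.0225]
tcp_rot: [3.137, -0.164, -0.0]
wrist_force: [-0.4, -0.3, 0.6]
opening: 0.003
grip_force: 0.0
```

Request:
jog_arm:
  motion:
    - [[0, 0, 0, -0.05, 0, 0, 1], [0, 0, 0, -0.1, 0, 0, 1], [0, 0, 0, -0.15, 0, 0, 1], [0, 0, 0, -0.2, 0, 0, 1], [0, 0, 0, -0.24, 0, 0, 1], [0, 0, 0, -0.26, 0, 0, 1], [0, 0, 0, -0.27, 0, 0, 1], [0, 0, 0, -0.27, 0, 0, 1]]

```text
clock: 5.25
tcp_pos: [0.4355, 0.1676, 0.0227]
tcp_rot: [-3.137, 0.164, -0.001]
wrist_force: [-0.0, 0.1, 0.6]
opening: 0.002
grip_force: 0.0
```

```bash
python3 - <<'E'
from h import *
a=robot.get_image('wrist')[:,:,::-1];b=robot.get_image('scene')[:,:,::-1]
cv2.imwrite('raw_w2.png',a)
cv2.imwrite('pics/k.png',np.hstack([a[120:420,150:490],cv2.resize(b[210:410,130:370],(360,300))]))
E
```

```text
(no output)
```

View pics/k.png

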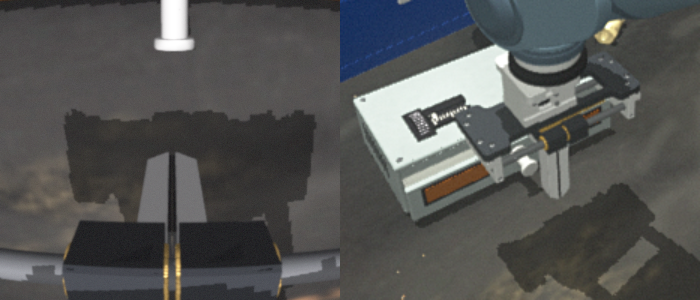

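```bash
python3 - <<'E'
from h import *
st=robot.read_state()
print(st['tcp_pos'],proj('scene',st['tcp_pos']),proj('scene',np.array([.4355,.1676,.04])))
print(at('wrist',324,165,.04,st),at('wrist',324,143,.04,st))
print('tip', at('wrist',323,275,.0225,st), robot.get_calibration('scene')['K'])
E
```

```text
[0.43595668 0.16752027 0.02278852] [273.4704376  351.91954827] [273.18288372 345.56990882]
[0.4989 0.1595 0.04  ] [0.5107 0.1583 0.04  ]
tip [0.4288 0.1673 0.0225] [[473.65292172   0.         315.64944208]
 [  0.         473.65292172 237.33128886]
 [  0.           0.           1.        ]]
```

```bash
cat >> h.py <<'E'
def wproj(pt):
    "tool-frame point -> wrist pixel"
    c=robot.get_calibration('wrist');K=np.array(c['K']);T=np.linalg.inv(np.array(c['tool_from_camera']))
    p=T[:3,:3]@np.array(pt)+T[:3,3];th=np.arctan2(np.hypot(p[0],p[1]),p[2]);f=th/np.hypot(p[0],p[1])
    return np.round([K[0,2]+K[0,0]*p[0]*f,K[1,2]+K[1,1]*p[1]*f],1)
E
python3 - <<'E'
from h import *
for z in (0,-.019,-.03,-.04): print(z,'open',wproj([.008,.047,z]),wproj([.008,-.047,z]),wproj([.008,.0595,z]),'closed',wproj([.008,.0,z]),wproj([.008,.0125,z]))
im=cv2.imread('raw_w2.png'); crp('w2c',im,(230,240,420,390),4)
E
```

```text
0 open [397.  252.3] [246.  252.4] [416.3 252.2] closed [321.5 252.6] [341.8 252.6]
-0.019 open [403.2 263.3] [239.8 263.4] [424.  263.1] closed [321.5 263.9] [343.6 263.8]
-0.03 open [407.3 270.6] [235.7 270.7] [429.  270.2] closed [321.5 271.3] [344.7 271.2]
-0.04 open [411.3 277.8] [231.7 277.9] [433.9 277.3] closed [321.5 278.7] [345.8 278.6]
```

View pics/w2c.png

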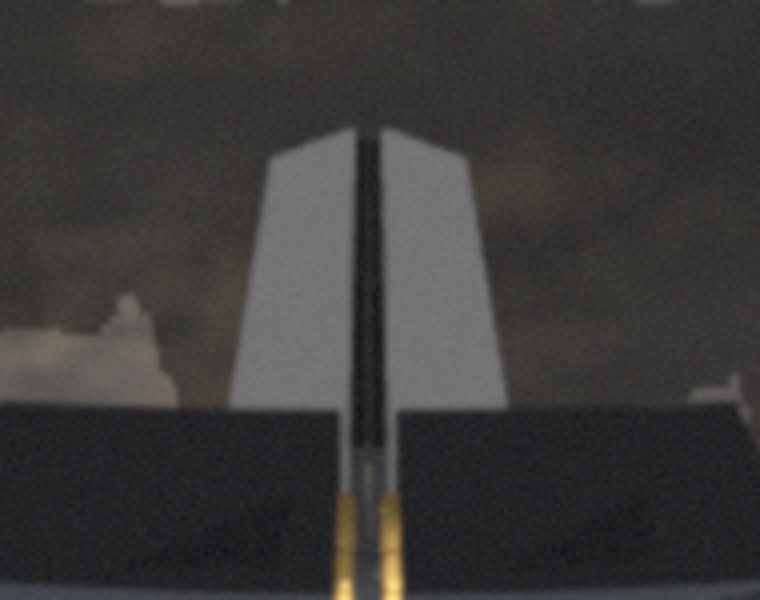

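The fingertips appear about 30 mm higher than the reported TCP, in both the wrist view (tip at v=272, where 252 is expected) and the scene view. That explains why the grip passed over the knob. I'll check it by lowering gently here with the fingers shut.

Request:
jog_arm:
  motion:
    - [[0, 0, 0, 0, 0, 0.03, 1], [0, 0, 0, 0, 0, 0.06, 1], [0, 0, 0, 0, 0, 0.07, 1], [0, 0, 0, 0, 0, 0.07, 1]]

```text
clock: 5.75
tcp_pos: [0.4345, 0.1674, 0.0004]
tcp_rot: [3.137, -0.164, -0.004]
wrist_force: [0.4, -0.3, 0.3]
opening: 0.006
grip_force: 0.0
```

Request:
jog_arm:
  motion:
    - [[0, 0, 0, 0, 0, 0.01, 1], [0, 0, 0, 0, 0, 0.02, 1], [0, 0, 0, 0, 0, 0.03, 1], [0, 0, 0, 0, 0, 0.03, 1]]

```text
clock: 6.15
tcp_pos: [0.435, 0.1675, -0.0079]
tcp_rot: [3.137, -0.164, -0.001]
wrist_force: [-0.2, -0.8, -0.0]
opening: 0.005
grip_force: 0.0
```

Request:
jog_arm:
  motion:
    - [[0, 0, 0, 0, 0, 0.01, 1], [0, 0, 0, 0, 0, 0.02, 1], [0, 0, 0, 0, 0, 0.03, 1], [0, 0, 0, 0, 0, 0.03, 1]]

```text
clock: 6.55
tcp_pos: [0.4349, 0.1675, -0.017]
tcp_rot: [3.137, -0.164, -0.002]
wrist_force: [-0.2, 0.2, -0.3]
opening: 0.006
grip_force: 0.0
```

Request:
jog_arm:
  motion:
    - [[0, 0, 0, 0, 0, 0.01, 1], [0, 0, 0, 0, 0, 0.02, 1], [0, 0, 0, 0, 0, 0.02, 1]]

```text
clock: 6.85
tcp_pos: [0.435, 0.1675, -0.0229]
tcp_rot: [3.137, -0.164, -0.001]
wrist_force: [-0.5, -0.3, 0.9]
opening: 0.003
grip_force: 0.0
```

Request:
jog_arm:
  motion:
    - [[0, 0, 0, 0, 0, 0.005, 1], [0, 0, 0, 0, 0, 0.01, 1], [0, 0, 0, 0, 0, 0.01, 1]]

```text
clock: 7.15
tcp_pos: [0.4352, 0.1675, -0.0256]
tcp_rot: [3.137, -0.164, -0.0]
wrist_force: [0.1, 0.5, 0.1]
opening: 0.008
grip_force: 0.0
```

Request:
jog_arm:
  motion:
    - [[0, 0, 0, 0, 0, 0.005, 1], [0, 0, 0, 0, 0, 0.01, 1], [0, 0, 0, 0, 0, 0.01, 1]]

```text
clock: 7.45
tcp_pos: [0.4351, 0.1675, -0.0287]
tcp_rot: [3.137, -0.164, -0.001]
wrist_force: [0.4, 0.1, -0.6]
opening: 0.005
grip_force: 0.0
```

Request:
jog_arm:
  motion:
    - [[0, 0, 0, 0, 0, 0.005, 1], [0, 0, 0, 0, 0, 0.007, 1], [0, 0, 0, 0, 0, 0.007, 1]]

```text
clock: 7.75
tcp_pos: [0.4353, 0.1675, -0.0307]
tcp_rot: [3.137, -0.164, -0.0]
wrist_force: [-0.1, 0.6, -1.0]
opening: 0.006
grip_force: 0.0
```

Request:
jog_arm:
  motion:
    - [[0, 0, 0, 0, 0, 0.005, 1], [0, 0, 0, 0, 0, 0.007, 1], [0, 0, 0, 0, 0, 0.007, 1]]

```text
clock: 8.05
tcp_pos: [0.4353, 0.1676, -0.0328]
tcp_rot: [3.137, -0.164, -0.0]
wrist_force: [0.3, -0.5, -0.0]
opening: 0.005
grip_force: 0.0
```

Request:
jog_arm:
  motion:
    - [[0, 0, 0, 0, 0, 0.005, 1], [0, 0, 0, 0, 0, 0.007, 1], [0, 0, 0, 0, 0, 0.007, 1]]

```text
clock: 8.35
tcp_pos: [0.4353, 0.1675, -0.0349]
tcp_rot: [3.137, -0.164, -0.0]
wrist_force: [-0.2, -0.0, -0.9]
opening: 0.004
grip_force: 0.0
```

Request:
jog_arm:
  motion:
    - [[0, 0, 0, 0, 0, 0.005, 1], [0, 0, 0, 0, 0, 0.007, 1], [0, 0, 0, 0, 0, 0.007, 1]]

```text
clock: 8.65
tcp_pos: [0.4354, 0.1676, -0.0366]
tcp_rot: [3.137, -0.164, -0.0]
wrist_force: [-1.2, -0.5, 4.3]
opening: 0.008
grip_force: 2.1
```

```bash
python3 - <<'E'
from h import *
b=robot.get_image('side')[:,:,::-1]
plan()
cv2.imwrite('pics/t.png',cv2.resize(b[150:270,250:390],None,fx=5,fy=5,interpolation=cv2.INTER_CUBIC))
E
```

```text
now [ 0.4355  0.1676 -0.0365] psi -6.0 q6 1.8 open 0.006 t 8.7
```

View pics/t.png

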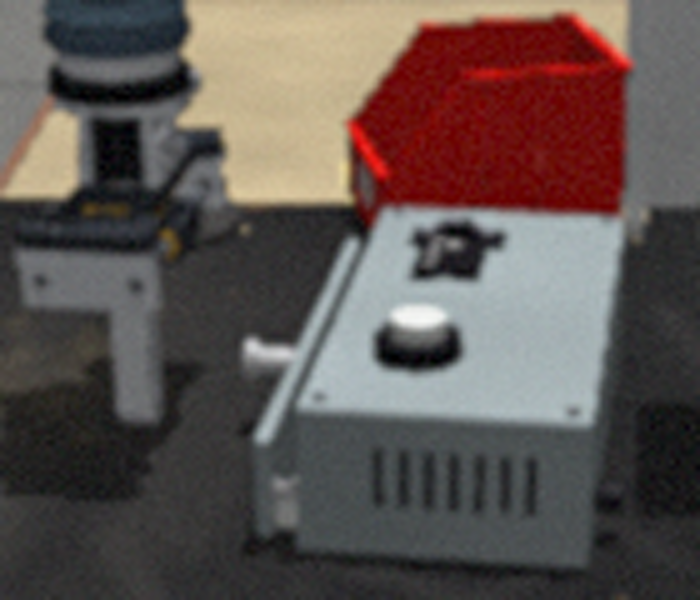

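Contact with the bench (4.3 N) came at a reported z of -0.036, so the real fingertips end 36 mm short of the reported TCP. I'll check how far above the tip the bracket and body start, since that sets the clearance at the drawer.

```bash
python3 - <<'E'
from h import *
p=np.array([.4355,.1676-.01,0])
for z in (0,.03,.04,.05,.06,.08,.1): print(z,proj('side',p+[0,0,z]),proj('side',p+[.03,0,z]))
print((proj('side',p+[.03,0,0])-proj('side',p))/30)
plan(([.517,.159,-.014],-6),([.4355,.1676,.08],-6),([.517,.159,.08],-6))
E
```

```text
0 [278.0408687 235.4919305] [289.02401153 235.62270087]
0.03 [277.41412098 225.40097191] [288.51815805 225.52045893]
0.04 [277.20211137 221.98750892] [288.34704012 222.10311598]
0.05 [276.98852618 218.54867815] [288.17464887 218.66034414]
0.06 [276.77334777 215.08419576] [288.00097004 215.1918585 ]
0.08 [276.33813945 208.0771194 ] [287.64969152 208.17658488]
0.1 [275.89634002 200.96392266] [287.29308609 201.05492911]
[0.36610476 0.00435901]
now [ 0.4355  0.1676 -0.0365] psi -6.0 q6 1.8 open 0.006 t 8.7
[0.0, 0.0, 0.0] [0.273, 0.0, -0.075] rows 2
[0.0, 0.0, 0.0] [-0.0, -0.0, -0.388] rows 3
[0.0, 0.0, 0.0] [0.273, 0.0, -0.388] rows 3
```

Request:
jog_arm:
  motion:
    - [[0, 0, 0, 0, 0, -0.095, -1], [0, 0, 0, 0, 0, -0.095, -1], [0, 0, 0, 0, 0, -0.095, -1], [0, 0, 0, 0, 0, -0.095, -1], [0, 0, 0, 0, 0, -0.095, -1], [0, 0, 0, 0, 0, -0.095, -1], [0, 0, 0, 0, 0, -0.095, -1], [0, 0, 0, 0, 0, -0.095, -1]]

```text
clock: 9.5
tcp_pos: [0.4352, 0.1675, -0.0086]
tcp_rot: [3.137, -0.164, -0.001]
wrist_force: [-0.8, 0.5, -0.5]
opening: 0.649
grip_force: 0.0
```

Request:
jog_arm:
  motion:
    - [[0, 0, 0, 0.1, 0, 0, -1], [0, 0, 0, 0.2, 0, 0, -1], [0, 0, 0, 0.272, 0, 0, -1], [0, 0, 0, 0.272, 0, 0, -1], [0, 0, 0, 0.272, 0, 0, 0.3], [0, 0, 0, 0.272, 0, 0, 1], [0, 0, 0, 0.272, 0, 0, 1], [0, 0, 0, 0.272, 0, 0, 1], [0, 0, 0, 0.272, 0, 0, 1], [0, 0, 0, 0.272, 0, 0, 1], [0, 0, 0, 0.272, 0, 0, 1], [0, 0, 0, 0.272, 0, 0, 1]]

```text
clock: 10.7
tcp_pos: [0.5165, 0.159, -0.0083]
tcp_rot: [-3.137, 0.164, -0.0]
wrist_force: [-0.9, 1.1, 0.4]
opening: 0.359
grip_force: 0.0
```

Request:
jog_arm:
  motion:
    - [[0, 0, 0, 0, 0, 0, 1], [0, 0, 0, 0, 0, 0, 1], [0, 0, 0, 0, 0, 0, 1], [0, 0, 0, 0, 0, 0, 1], [0, 0, 0, 0, 0, 0, 1], [0, 0, 0, 0, 0, 0, 1]]

```text
clock: 11.3
tcp_pos: [0.5164, 0.1579, -0.0084]
tcp_rot: [3.135, -0.163, -0.001]
wrist_force: [-0.8, -5.2, 1.5]
opening: 0.211
grip_force: 30.0
```

Request:
jog_arm:
  motion:
    - [[0, 0, 0, -0.03, 0, 0, 1], [0, 0, 0, -0.06, 0, 0, 1], [0, 0, 0, -0.1, 0, 0, 1], [0, 0, 0, -0.14, 0, 0, 1], [0, 0, 0, -0.18, 0, 0, 1], [0, 0, 0, -0.22, 0, 0, 1], [0, 0, 0, -0.25, 0, 0, 1], [0, 0, 0, -0.26, 0, 0, 1], [0, 0, 0, -0.27, 0, 0, 1], [0, 0, 0, -0.27, 0, 0, 1]]

```text
clock: 12.3
tcp_pos: [0.4354, 0.1665, -0.0084]
tcp_rot: [3.135, -0.163, -0.001]
wrist_force: [-0.3, -5.3, 1.1]
opening: 0.227
grip_force: 3.0
```

Request:
jog_arm:
  motion:
    - [[0, 0, 0, -0.01, 0, 0, 1], [0, 0, 0, -0.015, 0, 0, 1], [0, 0, 0, -0.015, 0, 0, 1]]

```text
clock: 12.6
tcp_pos: [0.4313, 0.1669, -0.0084]
tcp_rot: [3.135, -0.163, -0.0]
wrist_force: [-0.0, -5.9, 0.5]
opening: 0.212
grip_force: 30.0
```

Request:
jog_arm:
  motion:
    - [[0, 0, 0, -0.01, 0, 0, 1], [0, 0, 0, -0.01, 0, 0, 1], [0, 0, 0, -0.01, 0, 0, 1]]

```text
clock: 12.9
tcp_pos: [0.4296, 0.1671, -0.0083]
tcp_rot: [3.135, -0.163, 0.004]
wrist_force: [2.5, -5.9, -3.2]
opening: 0.211
grip_force: 30.0
```

Request:
jog_arm:
  motion:
    - [[0, 0, 0, 0.01, 0, 0, -1], [0, 0, 0, 0.01, 0, 0, -1], [0, 0, 0, 0.01, 0, 0, -1], [0, 0, 0, 0.01, 0, 0, -1], [0, 0, 0, 0.01, 0, 0, -1], [0, 0, 0, 0.01, 0, -0.2, -1], [0, 0, 0, 0.01, 0, -0.4, -1], [0, 0, 0, 0.01, 0, -0.6, -1], [0, 0, 0, 0.01, 0, -0.7, -1], [0, 0, 0, 0.01, 0, -0.7, -1], [0, 0, 0, 0.01, 0, -0.7, -1]]

```text
clock: 14.0
tcp_pos: [0.4328, 0.1683, 0.2039]
tcp_rot: [-3.136, 0.164, -0.008]
wrist_force: [0.3, -0.7, -0.5]
opening: 0.998
grip_force: 0.0
```

```bash
python3 - <<'E'
from h import *
plan()
save('w3','wrist',(150,0,490,300),2)
E
```

```text
now [0.4328 0.1683 0.2039] psi -6.0 q6 1.8 open 0.998 t 14.0
```

View pics/w3.png

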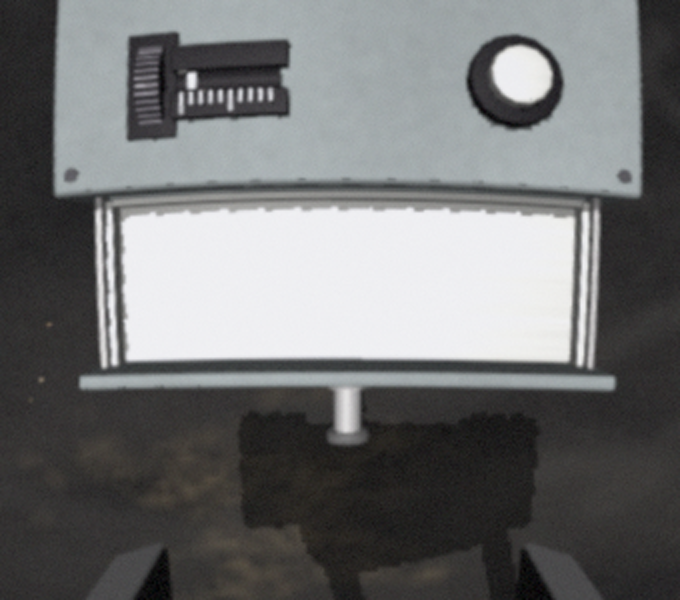

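The drawer is open. The tray floor spans about (122..576, 210..362) in the crop. Now I'll compute the tray pose and plan the approach to the nipples.

```bash
python3 - <<'E'
from h import *
st=robot.read_state()
W=lambda u,v,z:at('wrist',150+u/2,v/2,z,st)
for p in((122,214),(576,214),(572,360),(126,362)): w=W(*p,.012);print(w,unbox(w))
w=W(347,436,.04);print('knob end',w,unbox(w))
w=W(70,174,.08);print('NLscrew',unbox(w));w=W(624,175,.08);print('NRscrew',unbox(w))
w=W(521,74,.102);print('btn',w,unbox(w));w=W(148,83,.092);print('wheel',w,unbox(w))
plan(([.42,-.02,.26],0))
E
```

```text
[0.5525 0.2776 0.012 ] [-0.077   0.1247]
[0.5267 0.0288 0.012 ] [-0.0766 -0.1254]
[0.4445 0.0365 0.012 ] [-0.1592 -0.1263]
[0.4696 0.2872 0.012 ] [-0.1604  0.1256]
knob end [0.4202 0.1672 0.04  ] [-0.197   0.0011]
NLscrew [-0.0601  0.1297]
NRscrew [-0.0603 -0.1275]
btn [0.5868 0.0759 0.102 ] [-0.0218 -0.0723]
wheel [0.6027 0.2359 0.092 ] [-0.0227  0.0885]
now [0.4314 0.168  0.2014] psi -6.0 q6 1.8 open 1.001 t 14.1
[-0.0, -0.0, -0.05] [0.028, 0.627, -0.195] rows 4
```

Request:
jog_arm:
  motion:
    - [[0, 0, -0.05, -0.03, 0.65, -0.2, -1], [0, 0, -0.05, -0.03, 0.65, -0.2, -1], [0, 0, -0.05, -0.03, 0.65, -0.2, -1], [0, 0, -0.05, -0.03, 0.65, -0.2, -1], [0, 0, -0.05, -0.03, 0.65, -0.2, -1], [0, 0, -0.05, -0.03, 0.65, -0.2, -1]]

```text
clock: 14.65
tcp_pos: [0.4013, -0.0256, 0.2595]
tcp_rot: [-3.14, 0.005, 0.005]
wrist_force: [-0.1, 0.3, -0.7]
opening: 1.004
grip_force: 0.0
```

Request:
jog_arm:
  motion:
    - [[0, 0, 0, 0, 0.7, 0.15, -1], [0, 0, 0, 0, 0.7, 0.15, -1], [0, 0, 0, 0, 0.7, 0.15, -1], [0, 0, 0, 0, 0.7, 0.15, -1], [0, 0, 0, 0, 0.7, 0.15, -1], [0, 0, 0, 0, 0.7, 0.15, -1]]

```text
clock: 15.25
tcp_pos: [0.4018, -0.234, 0.2139]
tcp_rot: [-3.137, 0.001, 0.006]
wrist_force: [-0.4, 0.7, -0.4]
opening: 1.001
grip_force: 0.0
```

```bash
python3 - <<'E'
from h import *
plan()
im=robot.get_image('wrist')[:,:,::-1];cv2.imwrite('raw_w4.png',im)
crp('w4',im,(0,0,640,480),1.25)
E
```

```text
now [ 0.4018 -0.234   0.2139] psi -0.0 q6 0.8 open 1.001 t 15.2
```

View pics/w4.png

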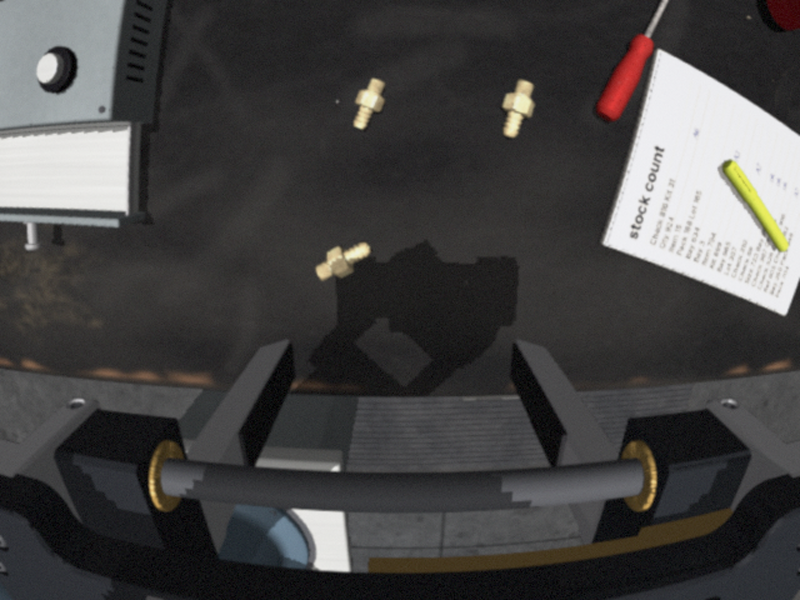

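Three nipples are there, with hexagons at (368,102), (517,107) and (343,261) in the enlarged view.

```bash
python3 - <<'E'
from h import *
st=robot.read_state()
W=lambda p,z:at('wrist',p[0]/1.25,p[1]/1.25,z,st)
for n,h,t,b in(('N1',(368,102),(377,80),(360,127)),('N2',(517,106),(525,82),(510,136)),('N3',(343,261),(319,274),(368,245))):
    T,B=W(t,.011),W(b,.011);d=T-B
    print(n,W(h,.011),'len',np.linalg.norm(d),'ang',np.degrees(np.arctan2(d[1],d[0])))
E
```

```text
N1 [ 0.5363 -0.2025  0.011 ] len 0.04541893878108564 ang -19.55199517324054
N2 [ 0.5358 -0.336   0.011 ] len 0.05290463117724188 ang -15.008155665631598
N3 [ 0.3908 -0.1778  0.011 ] len 0.05436782136521564 ang 120.38539606819522
```

```bash
python3 - <<'E'
from h import *
plan(([.536,-.2025,.06],-19.5),([.536,-.2025,-.033],-19.5))
E
```

```text
now [ 0.4022 -0.2332  0.2149] psi 0.1 q6 0.8 open 0.999 t 15.3
[-0.001, 0.001, 0.163] [0.447, -0.1, 0.516] rows 5
[-0.001, 0.001, 0.163] [0.448, -0.099, 0.826] rows 6
```

Request:
jog_arm:
  motion:
    - [[0, 0, 0.163, 0.447, -0.1, 0.516, -1], [0, 0, 0.163, 0.447, -0.1, 0.516, -1], [0, 0, 0.163, 0.447, -0.1, 0.516, -1], [0, 0, 0.163, 0.447, -0.1, 0.516, -1], [0, 0, 0.163, 0.447, -0.1, 0.516, -1], [0, 0, 0.163, 0.447, -0.1, 0.516, -1], [0, 0, 0.163, 0.447, -0.1, 0.516, -1]]

```text
clock: 16.0
tcp_pos: [0.5371, -0.2043, 0.0638]
tcp_rot: [3.095, -0.531, 0.004]
wrist_force: [0.1, 1.1, 0.9]
opening: 0.998
grip_force: 0.0
```

```bash
python3 - <<'E'
from h import *
plan(([.536,-.2025,-.033],-19.5))
save('w5','wrist',(170,140,470,340),2.5)
print(wproj([0,0,-.019]),wproj([0,0,.06+.011-.022]),wproj([0,0,.06-.011]))
E
```

```text
now [ 0.5371 -0.2043  0.0638] psi -19.5 q6 1.35 open 0.998 t 16.0
[0.0, -0.001, 0.0] [-0.006, -0.005, 0.323] rows 2
[321.7 276.9] [321.7 240.7] [321.7 240.7]
```

View pics/w5.png

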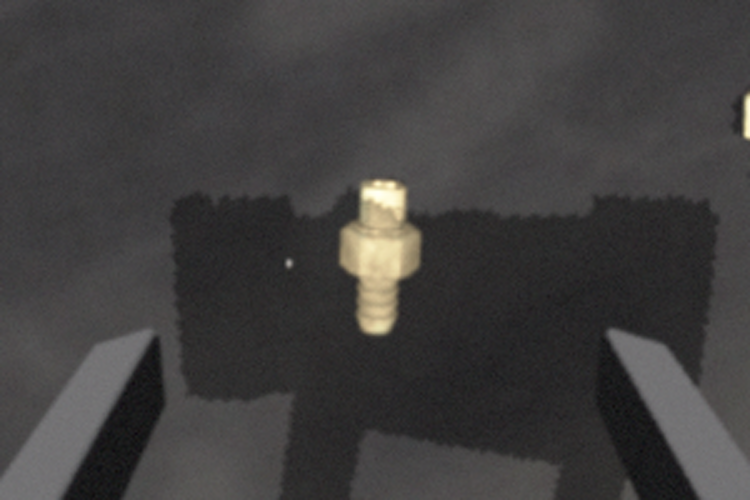

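Request:
jog_arm:
  motion:
    - [[0, 0, 0, 0, 0, 0.15, -1], [0, 0, 0, 0, 0, 0.28, -1], [0, 0, 0, 0, 0, 0.323, -1], [0, 0, 0, 0, 0, 0.323, -1], [0, 0, 0, 0, 0, 0.323, 1], [0, 0, 0, 0, 0, 0.323, 1], [0, 0, 0, 0, 0, 0.323, 1], [0, 0, 0, 0, 0, 0.323, 1], [0, 0, 0, 0, 0, 0.323, 1], [0, 0, 0, 0, 0, 0.323, 1], [0, 0, 0, 0, 0, 0.323, 1], [0, 0, 0, 0, 0, 0.323, 1]]

```text
clock: 17.25
tcp_pos: [0.5362, -0.205, -0.0351]
tcp_rot: [-3.096, 0.533, 0.0]
wrist_force: [0.5, -0.2, 0.5]
opening: 0.355
grip_force: 0.0
```

Request:
jog_arm:
  motion:
    - [[0, 0, 0, 0, 0, 0, 1], [0, 0, 0, 0, 0, 0, 1], [0, 0, 0, 0, 0, 0, 1], [0, 0, 0, 0, 0, 0, 1], [0, 0, 0, 0, 0, 0, 1], [0, 0, 0, 0, 0, -0.2, 1], [0, 0, 0, 0, 0, -0.4, 1], [0, 0, 0, 0, 0, -0.55, 1], [0, 0, 0, 0, 0, -0.55, 1]]

```text
clock: 18.15
tcp_pos: [0.5394, -0.207, 0.1365]
tcp_rot: [3.092, -0.533, 0.015]
wrist_force: [-0.3, -0.7, -0.8]
opening: 0.235
grip_force: 30.0
```

```bash
python3 - <<'E'
from h import *
plan((box(-.121,.075,.12),-6),(box(-.121,.075,-.021),-6))
E
```

```text
now [ 0.5394 -0.207   0.1365] psi -19.5 q6 1.35 open 0.235 t 18.1
[0.002, -0.005, -0.113] [-0.604, -1.341, 0.046] rows 9
[0.002, -0.005, -0.113] [-0.609, -1.342, 0.516] rows 10
```

Request:
jog_arm:
  motion:
    - [[0, 0, -0.113, -0.35, -0.75, -0.05, 1], [0, 0, -0.113, -0.35, -0.75, -0.05, 1], [0, 0, -0.113, -0.35, -0.75, -0.05, 1], [0, 0, -0.113, -0.35, -0.75, -0.05, 1], [0, 0, -0.113, -0.35, -0.75, -0.05, 1], [0, 0, -0.113, -0.35, -0.75, -0.05, 1], [0, 0, -0.113, -0.35, -0.75, -0.05, 1]]

```text
clock: 18.85
tcp_pos: [0.512, 0.0428, 0.1441]
tcp_rot: [3.137, -0.161, -0.002]
wrist_force: [0.5, 0.4, -0.8]
opening: 0.238
grip_force: 30.0
```

```bash
python3 - <<'E'
from h import *
plan((box(-.121,.075,.12),-6))
E
```

```text
now [0.512  0.0428 0.1441] psi -5.9 q6 1.54 open 0.238 t 18.9
[0.0, 0.001, 0.001] [-0.093, -0.627, 0.08] rows 4
```

Request:
jog_arm:
  motion:
    - [[0, 0, 0, -0.093, -0.627, 0.08, 1], [0, 0, 0, -0.093, -0.627, 0.08, 1], [0, 0, 0, -0.093, -0.627, 0.08, 1], [0, 0, 0, -0.093, -0.627, 0.08, 1], [0, 0, 0, -0.093, -0.627, 0.08, 1], [0, 0, 0, -0.093, -0.627, 0.08, 1], [0, 0, 0, -0.093, -0.627, 0.2, 1], [0, 0, 0, -0.093, -0.627, 0.32, 1], [0, 0, 0, -0.093, -0.627, 0.42, 1], [0, 0, 0, -0.093, -0.627, 0.48, 1], [0, 0, 0, -0.093, -0.627, 0.48, 1]]

```text
clock: 19.95
tcp_pos: [0.5026, 0.2292, -0.0021]
tcp_rot: [3.135, -0.17, -0.01]
wrist_force: [0.1, -0.5, -0.6]
opening: 0.238
grip_force: 30.0
```

```bash
python3 - <<'E'
from h import *
plan((box(-.121,.075,-.021),-6)); print(unbox(robot.read_state()['tcp_pos']),robot.read_state()['wrist_force'])
E
```

```text
now [ 0.5026  0.2292 -0.0021] psi -6.2 q6 1.9 open 0.238 t 19.9
[0.001, 0.003, -0.002] [0.002, -0.012, 0.063] rows 1
[-0.1216  0.0714] [ 0.05919325 -0.45927603 -0.56749084]
```

Request:
jog_arm:
  motion:
    - [[0, 0, 0, 0, 0, 0.03, 1], [0, 0, 0, 0, 0, 0.06, 1], [0, 0, 0, 0, 0, 0.06, 1], [0, 0, 0, 0, 0, 0.06, 0.3], [0, 0, 0, 0, 0, 0.06, 0.2], [0, 0, 0, 0, 0, 0.06, 0.2], [0, 0, 0, 0, 0, 0.06, 0.2], [0, 0, 0, 0, 0, 0.06, 0.2], [0, 0, 0, 0, 0, -0.1, 0.2], [0, 0, 0, 0, 0, -0.25, -0.5], [0, 0, 0, 0, 0, -0.4, -1], [0, 0, 0, 0, 0, -0.4, -1]]

```text
clock: 21.15
tcp_pos: [0.5096, 0.2335, 0.1288]
tcp_rot: [-3.133, 0.164, -0.021]
wrist_force: [1.2, 0.1, 0.7]
opening: 0.616
grip_force: 0.0
```

```bash
python3 - <<'E'
from h import *
save('w6','wrist',(170,140,470,340),2.5)
save('d6','side')
plan(([.47,.0,.16],-10))
E
```

```text
now [0.5052 0.2323 0.1221] psi -6.0 q6 1.9 open 0.706 t 21.2
[-0.0, -0.001, 0.033] [-0.036, 0.782, -0.127] rows 5
```

View pics/w6.png

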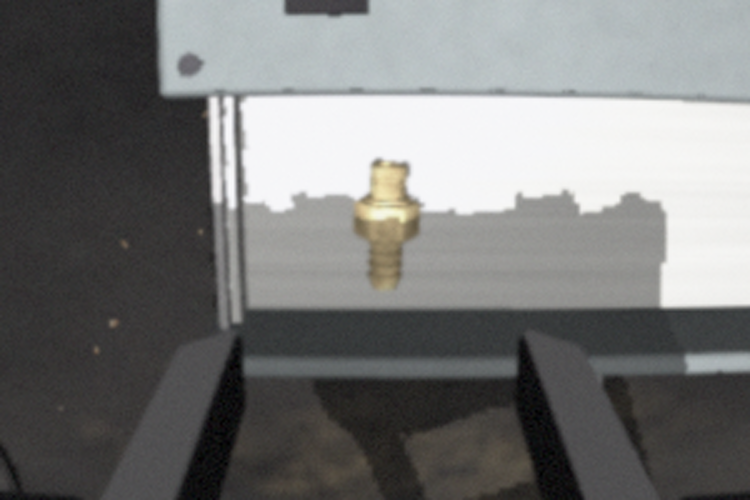

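The first nipple lies on the tray floor. I've viewed 13 pictures, so from here I'll locate brass by colour in code and keep the last view in reserve.

```bash
cat >> h.py <<'E'
def brass(im,st,z=.011,box_=None):
    "locates brass blobs on plane z: hexagon centre (widest place), axis angle, length"
    h=cv2.cvtColor(im,cv2.COLOR_BGR2HSV);m=cv2.inRange(h,(12,50,70),(32,200,255));m[330:]=0
    m=cv2.morphologyEx(m,cv2.MORPH_OPEN,np.ones((3,3)));n,l,s,c=cv2.connectedComponentsWithStats(m)
    for i in range(1,n):
        if s[i,4]<80: continue
        P=np.array([at('wrist',u,v,z,st)[:2] for v,u in np.argwhere(l==i)]);mu=P.mean(0)
        a=np.linalg.svd(P-mu,full_matrices=False)[2];q=(P-mu)@a.T
        L=np.ptp(q[:,0]);bins=np.arange(q[:,0].min(),q[:,0].max(),.002)
        w=np.array([np.ptp(q[abs(q[:,0]-b)<.0015,1]) if (abs(q[:,0]-b)<.0015).sum()>1 else 0 for b in bins])
        k=bins[w>.85*w.max()].mean();cc=mu+k*a[0]
        print('blob px',c[i].round(),'hex',cc.round(4),'ang',round(np.degrees(np.arctan2(a[0,1],a[0,0])),1),'L',L.round(4),'wid',w.max().round(4))
E
python3 - <<'E'
from h import *
st={'tcp_pos':[.4018,-.234,.2139],'tcp_rot':[-3.137,.001,.006]}
brass(cv2.imread('raw_w4.png'),st)
E
```

```text
blob px [295.  82.] hex [ 0.5369 -0.2043] ang 156.6 L 0.0487 wid 0.0251
blob px [414.  85.] hex [ 0.5364 -0.3376] ang 162.2 L 0.0564 wid 0.0286
blob px [606. 162.] hex [ 0.4826 -0.6064] ang -128.5 L 0.1416 wid 0.0151
blob px [272. 209.] hex [ 0.3895 -0.1738] ang 118.8 L 0.0577 wid 0.0285
```

Request:
jog_arm:
  motion:
    - [[0, 0, 0.033, -0.036, 0.782, -0.12, -1], [0, 0, 0.033, -0.036, 0.782, -0.12, -1], [0, 0, 0.033, -0.036, 0.782, -0.12, -1], [0, 0, 0.033, -0.036, 0.782, -0.12, -1], [0, 0, 0.033, -0.036, 0.782, -0.12, -1], [0, 0, 0.033, -0.036, 0.782, -0.12, -1]]

```text
clock: 21.85
tcp_pos: [0.4681, -0.0033, 0.1556]
tcp_rot: [3.129, -0.282, -0.004]
wrist_force: [-0.2, 0.7, -0.2]
opening: 1.0
grip_force: 0.0
```

```bash
python3 - <<'E'
from h import *
plan(([.49,-.28,.15],-15))
E
```

```text
now [ 0.4681 -0.0033  0.1556] psi -10.3 q6 1.5 open 1.0 t 21.9
[0.0, 0.001, 0.039] [0.237, 0.895, 0.018] rows 6
```

Brass detection by code works. Next, nipple 2.

Request:
jog_arm:
  motion:
    - [[0, 0, 0.039, 0.237, 0.895, 0.02, -1], [0, 0, 0.039, 0.237, 0.895, 0.02, -1], [0, 0, 0.039, 0.237, 0.895, 0.02, -1], [0, 0, 0.039, 0.237, 0.895, 0.02, -1], [0, 0, 0.039, 0.237, 0.895, 0.02, -1], [0, 0, 0.039, 0.237, 0.895, 0.02, -1], [0, 0, 0.039, 0.237, 0.895, 0.02, -1]]

```text
clock: 22.55
tcp_pos: [0.4921, -0.2784, 0.1483]
tcp_rot: [-3.113, 0.405, 0.005]
wrist_force: [-0.9, 0.3, 0.5]
opening: 0.999
grip_force: 0.0
```

```bash
python3 - <<'E'
from h import *
st=robot.read_state();brass(robot.get_image('wrist')[:,:,::-1].copy(),st)
plan(([.536,-.337,.06],-16),([.536,-.337,-.033],-16))
E
```

```text
blob px [126.  81.] hex [ 0.6684 -0.1026] ang -59.6 L 0.0709 wid 0.0386
blob px [370. 157.] hex [ 0.5353 -0.3371] ang 163.1 L 0.0554 wid 0.029Traceback (most recent call last):
  File "<stdin>", line 2, in <module>
  File "h.py", line 48, in brass
    P=np.array([at('wrist',u,v,z,st)[:2] for v,u in np.argwhere(l==i)]);mu=P.mean(0)
                ~~^^^^^^^^^^^^^^^^^^
  File "h.py", line 22, in at
    o,d=ray(cam,u,v,st);return np.round(o+d*(z-o[2])/d[2],4)
        ~~~^^^^^^^^^^^^
  File "h.py", line 13, in ray
    c=robot.get_calibration(cam);K=np.array(c['K'])
ValueError: time passes only in moves, steps and waits
```

```bash
sed -i 's/^def save/import functools\n@functools.cache\ndef cal(c): return robot.get_calibration(c)\ndef save/; s/=robot.get_calibration(/=cal(/' h.py; python3 - <<'E'
from h import *
plan(([.5355,-.337,.06],-16.5),([.5355,-.337,-.032],-16.5))
E
```

```text
now [ 0.4921 -0.2764  0.1484] psi -14.7 q6 1.11 open 0.996 t 22.6
[-0.001, 0.002, 0.015] [0.192, 0.159, 0.294] rows 3
[-0.001, 0.002, 0.015] [0.194, 0.16, 0.6] rows 4
```

Request:
jog_arm:
  motion:
    - [[0, 0, 0.015, 0.192, 0.16, 0.29, -1], [0, 0, 0.015, 0.192, 0.16, 0.29, -1], [0, 0, 0.015, 0.192, 0.16, 0.29, -1], [0, 0, 0.015, 0.192, 0.16, 0.29, -1], [0, 0, 0.015, 0.192, 0.16, 0.45, -1], [0, 0, 0.015, 0.192, 0.16, 0.55, -1], [0, 0, 0.015, 0.192, 0.16, 0.595, -1], [0, 0, 0.015, 0.192, 0.16, 0.595, -1], [0, 0, 0.015, 0.192, 0.16, 0.595, 1], [0, 0, 0.015, 0.192, 0.16, 0.595, 1], [0, 0, 0.015, 0.192, 0.16, 0.595, 1], [0, 0, 0.015, 0.192, 0.16, 0.595, 1]]

```text
clock: 23.8
tcp_pos: [0.5372, -0.3384, -0.0263]
tcp_rot: [3.108, -0.449, 0.003]
wrist_force: [-0.3, -0.6, 0.1]
opening: 0.696
grip_force: 0.0
```

Request:
jog_arm:
  motion:
    - [[0, 0, 0, 0, 0, 0, 1], [0, 0, 0, 0, 0, 0, 1], [0, 0, 0, 0, 0, 0, 1], [0, 0, 0, 0, 0, 0, 1], [0, 0, 0, 0, 0, 0, 1], [0, 0, 0, 0, 0, 0, 1], [0, 0, 0, 0, 0, 0, 1], [0, 0, 0, 0, 0, 0, 1], [0, 0, 0, 0, 0, -0.2, 1], [0, 0, 0, 0, 0, -0.4, 1], [0, 0, 0, 0, 0, -0.55, 1], [0, 0, 0, 0, 0, -0.55, 1]]

```text
clock: 25.0
tcp_pos: [0.5394, -0.3402, 0.1445]
tcp_rot: [3.103, -0.448, 0.014]
wrist_force: [1.2, 0.2, -0.4]
opening: 0.277
grip_force: 30.0
```

```bash
python3 - <<'E'
from h import *
plan(([.5,-.08,.14],-10))
E
```

```text
now [ 0.5394 -0.3402  0.1445] psi -16.4 q6 1.12 open 0.277 t 25.0
[0.003, -0.005, -0.054] [-0.371, -0.795, 0.008] rows 6
```

Request:
jog_arm:
  motion:
    - [[0, 0, -0.05, -0.37, -0.8, 0, 1], [0, 0, -0.05, -0.37, -0.8, 0, 1], [0, 0, -0.05, -0.37, -0.8, 0, 1], [0, 0, -0.05, -0.37, -0.8, 0, 1], [0, 0, -0.05, -0.37, -0.8, 0, 1], [0, 0, -0.05, -0.37, -0.8, 0, 1], [0, 0, -0.05, -0.37, -0.8, 0, 1]]

```text
clock: 25.7
tcp_pos: [0.4973, -0.0745, 0.1367]
tcp_rot: [-3.129, 0.281, 0.002]
wrist_force: [-0.3, 0.1, -1.1]
opening: 0.276
grip_force: 30.0
```

```bash
python3 - <<'E'
from h import *
plan((box(-.121,0,.12),-6),(box(-.121,0,.0),-6))
E
```

```text
now [ 0.4973 -0.0745  0.1367] psi -10.3 q6 1.38 open 0.276 t 25.7
[-0.0, 0.0, -0.035] [-0.143, -0.762, 0.056] rows 5
[-0.0, 0.0, -0.035] [-0.143, -0.762, 0.456] rows 6
```

Request:
jog_arm:
  motion:
    - [[0, 0, -0.035, -0.143, -0.762, 0, 1], [0, 0, -0.035, -0.143, -0.762, 0, 1], [0, 0, -0.035, -0.143, -0.762, 0, 1], [0, 0, -0.035, -0.143, -0.762, 0, 1], [0, 0, -0.035, -0.143, -0.762, 0, 1], [0, 0, -0.035, -0.143, -0.762, 0, 1], [0, 0, -0.035, -0.143, -0.762, 0, 1], [0, 0, -0.035, -0.143, -0.762, 0.15, 1], [0, 0, -0.035, -0.143, -0.762, 0.3, 1], [0, 0, -0.035, -0.143, -0.762, 0.4, 1], [0, 0, -0.035, -0.143, -0.762, 0.455, 1], [0, 0, -0.035, -0.143, -0.762, 0.455, 1]]

```text
clock: 26.9
tcp_pos: [0.4952, 0.154, -0.002]
tcp_rot: [3.135, -0.176, -0.01]
wrist_force: [-0.3, 0.4, -0.1]
opening: 0.279
grip_force: 30.0
```

```bash
python3 - <<'E'
from h import *
plan((box(-.121,0,-.015),-6)); print(unbox(robot.read_state()['tcp_pos']))
E
```

```text
now [ 0.4952  0.154  -0.002 ] psi -6.4 q6 1.77 open 0.279 t 26.9
[0.001, 0.003, -0.003] [0.0, -0.014, 0.043] rows 1
[-0.1211 -0.0042]
```

Request:
jog_arm:
  motion:
    - [[0, 0, 0, 0, 0, 0.02, 1], [0, 0, 0, 0, 0, 0.045, 1], [0, 0, 0, 0, 0, 0.045, 1], [0, 0, 0, 0, 0, 0.045, 0.2], [0, 0, 0, 0, 0, 0.045, 0.15], [0, 0, 0, 0, 0, 0.045, 0.1], [0, 0, 0, 0, 0, 0.045, 0.1], [0, 0, 0, 0, 0, 0.045, 0.1], [0, 0, 0, 0, 0, -0.1, 0.1], [0, 0, 0, 0, 0, -0.25, -0.5], [0, 0, 0, 0, 0, -0.4, -1], [0, 0, 0, 0, 0, -0.4, -1]]

```text
clock: 28.1
tcp_pos: [0.5023, 0.157, 0.1284]
tcp_rot: [-3.135, 0.17, -0.021]
wrist_force: [-0.1, -0.4, -0.0]
opening: 0.671
grip_force: 0.0
```

```bash
python3 - <<'E'
from h import *
st=robot.read_state();im=robot.get_image('wrist')[:,:,::-1].copy();cv2.imwrite('raw_w7.png',im);brass(im,st,.023)
plan(([.41,-.12,.16],-35))
E
```

```text
blob px [568.  30.] hex [ 0.6809 -0.1169] ang -57.1 L 0.0835 wid 0.0372
blob px [323. 231.] hex [0.4965 0.1563] ang 172.7 L 0.0535 wid 0.026
blob px [241. 229.] hex [0.5053 0.231 ] ang 171.0 L 0.0449 wid 0.0218
blob px [ 18. 286.] hex [0.4597 0.5494] ang 147.2 L 0.1761 wid 0.0809
blob px [603. 282.] hex [ 0.3968 -0.1665] ang 110.7 L 0.06 wid 0.034
now [0.4999 0.1567 0.1248] psi -6.2 q6 1.77 open 0.711 t 28.1
[-0.002, -0.003, 0.24] [-0.197, 0.949, -0.12] rows 6
```

Both are in the tray. Now nipple 3.

Request:
jog_arm:
  motion:
    - [[0, 0, 0.24, -0.1, 0.6, -0.12, -1], [0, 0, 0.24, -0.1, 0.6, -0.12, -1], [0, 0, 0.24, -0.2, 0.95, -0.12, -1], [0, 0, 0.24, -0.2, 0.95, -0.12, -1], [0, 0, 0.24, -0.2, 0.95, -0.12, -1], [0, 0, 0.24, -0.2, 0.95, -0.12, -1], [0, 0, 0.24, -0.2, 0.95, -0.12, -1], [0, 0, 0.24, -0.2, 0.95, -0.12, -1]]

```text
clock: 28.95
tcp_pos: [0.4055, -0.1206, 0.1555]
tcp_rot: [-2.994, 0.949, 0.004]
wrist_force: [0.3, 0.4, -0.0]
opening: 1.001
grip_force: 0.0
```

```bash
python3 - <<'E'
from h import *
st=robot.read_state();im=robot.get_image('wrist')[:,:,::-1].copy();cv2.imwrite('raw_w8.png',im);brass(im,st,.011)
plan(([.39,-.175,.06],-60.5),([.39,-.175,-.033],-60.5))
E
```

```text
blob px [163.  12.] hex [ 0.6686 -0.1097] ang 163.4 L 0.0428 wid 0.0352
blob px [376. 192.] hex [ 0.3903 -0.1753] ang 118.3 L 0.0553 wid 0.0294
blob px [ 90. 286.] hex [0.4933 0.1658] ang 173.4 L 0.0532 wid 0.0284
blob px [ 57. 307.] hex [0.5039 0.2433] ang 173.6 L 0.0359 wid 0.0315
now [ 0.4059 -0.1197  0.1556] psi -35.1 q6 1.63 open 1.003 t 29.0
[0.0, 0.001, 0.212] [0.063, 0.181, 0.318] rows 3
[0.0, 0.001, 0.212] [0.064, 0.181, 0.628] rows 4
```

Request:
jog_arm:
  motion:
    - [[0, 0, 0.212, 0.065, 0.183, 0.31, -1], [0, 0, 0.212, 0.065, 0.183, 0.31, -1], [0, 0, 0.212, 0.065, 0.183, 0.31, -1], [0, 0, 0.212, 0.065, 0.183, 0.31, -1], [0, 0, 0.212, 0.065, 0.183, 0.45, -1], [0, 0, 0.212, 0.065, 0.183, 0.57, -1], [0, 0, 0.212, 0.065, 0.183, 0.62, -1], [0, 0, 0.212, 0.065, 0.183, 0.62, -1], [0, 0, 0.212, 0.065, 0.183, 0.62, 1], [0, 0, 0.212, 0.065, 0.183, 0.62, 1], [0, 0, 0.212, 0.065, 0.183, 0.62, 1], [0, 0, 0.212, 0.065, 0.183, 0.62, 1]]

```text
clock: 30.2
tcp_pos: [0.3918, -0.1771, -0.028]
tcp_rot: [2.714, -1.581, 0.003]
wrist_force: [-0.1, -0.1, 1.1]
opening: 0.7
grip_force: 0.0
```

Request:
jog_arm:
  motion:
    - [[0, 0, 0, 0, 0, 0, 1], [0, 0, 0, 0, 0, 0, 1], [0, 0, 0, 0, 0, 0, 1], [0, 0, 0, 0, 0, 0, 1], [0, 0, 0, 0, 0, 0, 1], [0, 0, 0, 0, 0, 0, 1], [0, 0, 0, 0, 0, 0, 1], [0, 0, 0, 0, 0, 0, 1], [0, 0, 0, 0, 0, -0.2, 1], [0, 0, 0, 0, 0, -0.4, 1], [0, 0, 0, 0, 0, -0.55, 1], [0, 0, 0, 0, 0, -0.55, 1]]

```text
clock: 31.4
tcp_pos: [0.3937, -0.1786, 0.1418]
tcp_rot: [2.713, -1.581, 0.016]
wrist_force: [0.1, 0.0, -0.7]
opening: 0.276
grip_force: 30.0
```

```bash
python3 - <<'E'
from h import *
plan((box(-.121,-.075,.12),-6),(box(-.121,-.075,0),-6))
E
```

```text
now [ 0.3937 -0.1786  0.1418] psi -60.5 q6 1.94 open 0.276 t 31.4
[0.0, -0.005, -0.454] [-0.606, -0.703, 0.07] rows 7
[0.0, -0.005, -0.454] [-0.61, -0.702, 0.47] rows 7
```

Request:
jog_arm:
  motion:
    - [[0, 0, -0.454, -0.607, -0.703, 0, 1], [0, 0, -0.454, -0.607, -0.703, 0, 1], [0, 0, -0.454, -0.607, -0.703, 0, 1], [0, 0, -0.454, -0.607, -0.703, 0, 1], [0, 0, -0.454, -0.607, -0.703, 0, 1], [0, 0, -0.454, -0.607, -0.703, 0, 1], [0, 0, -0.454, -0.607, -0.703, 0, 1], [0, 0, -0.454, -0.607, -0.703, 0, 1], [0, 0, -0.454, -0.607, -0.703, 0, 1]]

```text
clock: 32.3
tcp_pos: [0.4845, 0.0857, 0.1357]
tcp_rot: [3.137, -0.166, -0.001]
wrist_force: [1.0, 0.2, -0.6]
opening: 0.278
grip_force: 30.0
```

```bash
python3 - <<'E'
from h import *
plan((box(-.121,-.075,-.015),-6))
E
```

```text
now [0.4845 0.0857 0.1357] psi -6.1 q6 1.62 open 0.278 t 32.3
[0.0, 0.0, -0.001] [0.012, 0.006, 0.502] rows 4
```

Request:
jog_arm:
  motion:
    - [[0, 0, 0, 0.01, 0, 0.15, 1], [0, 0, 0, 0.01, 0, 0.3, 1], [0, 0, 0, 0.01, 0, 0.43, 1], [0, 0, 0, 0.01, 0, 0.48, 1], [0, 0, 0, 0.01, 0, 0.505, 1], [0, 0, 0, 0.01, 0, 0.505, 1], [0, 0, 0, 0.01, 0, 0.505, 0.2], [0, 0, 0, 0.01, 0, 0.505, 0.1], [0, 0, 0, 0.01, 0, 0.505, 0.1], [0, 0, 0, 0.01, 0, 0.505, 0.1], [0, 0, 0, 0.01, 0, 0.505, 0.1], [0, 0, 0, 0.01, 0, 0.4, 0.1]]

```text
clock: 33.5
tcp_pos: [0.4838, 0.0857, 0.0127]
tcp_rot: [-3.137, 0.165, 0.014]
wrist_force: [0.3, 0.1, 0.2]
opening: 0.45
grip_force: 0.0
```

Request:
jog_arm:
  motion:
    - [[0, 0, 0, 0, 0, -0.2, 0], [0, 0, 0, 0, 0, -0.4, -0.5], [0, 0, 0, 0, 0, -0.4, -1], [0, 0, 0, 0, 0, -0.4, -1], [0, 0, 0, 0, 0, -0.4, -1]]

```text
clock: 34.0
tcp_pos: [0.4873, 0.0856, 0.1353]
tcp_rot: [3.137, -0.164, -0.001]
wrist_force: [-0.3, 0.6, -0.5]
opening: 0.804
grip_force: 0.0
```

```bash
python3 - <<'E'
from h import *
st=robot.read_state();im=robot.get_image('wrist')[:,:,::-1].copy();cv2.imwrite('raw_w9.png',im);brass(im,st,.023)
for x in (-.117-.0435,-.117+.0435):
  for y in (-.126,.126): print(box(x,y,0))
plan(([.4305,.168,.12],-6),([.4305,.168,-.008],-6))
E
```

```text
blob px [507.  15.] hex [ 0.6676 -0.0989] ang -72.9 L 0.0794 wid 0.037
blob px [322. 220.] hex [0.4862 0.0849] ang 172.2 L 0.0545 wid 0.0256
blob px [245. 218.] hex [0.4976 0.1554] ang 172.4 L 0.0528 wid 0.0248
blob px [170. 217.] hex [0.5066 0.2306] ang 170.7 L 0.045 wid 0.0216
blob px [  4. 299.] hex [0.3934 0.5413] ang 152.7 L 0.1251 wid 0.0321
[0.44320865 0.03696706 0.        ]
[0.46954982 0.28758658 0.        ]
[0.52973205 0.02787308 0.        ]
[0.55607323 0.2784926  0.        ]
now [0.4865 0.0856 0.1341] psi -6.0 q6 1.62 open 0.844 t 34.0
[0.0, 0.001, 0.0] [-0.214, -0.254, 0.048] rows 3
[0.0, 0.001, 0.0] [-0.213, -0.254, 0.474] rows 4
```

All three nipples lie in the tray (the expected three, well spaced). Now I'll push the drawer shut with closed fingers against the knob's end face.

```bash
python3 - <<'E'
from h import *
plan((box(-.235,.001,.12),-6),(box(-.235,.001,-.010),-6))
E
```

```text
now [0.4865 0.0856 0.1341] psi -6.0 q6 1.62 open 0.844 t 34.0
[0.0, 0.001, 0.0] [-0.375, -0.247, 0.048] rows 3
[0.0, 0.001, 0.0] [-0.374, -0.247, 0.482] rows 4
```

Request:
jog_arm:
  motion:
    - [[0, 0, 0, -0.375, -0.247, 0.04, 1], [0, 0, 0, -0.375, -0.247, 0.04, 1], [0, 0, 0, -0.375, -0.247, 0.04, 1], [0, 0, 0, -0.375, -0.247, 0.04, 1], [0, 0, 0, -0.375, -0.247, 0.2, 1], [0, 0, 0, -0.375, -0.247, 0.35, 1], [0, 0, 0, -0.375, -0.247, 0.48, 1], [0, 0, 0, -0.375, -0.247, 0.48, 1], [0, 0, 0, -0.375, -0.247, 0.48, 1], [0, 0, 0, -0.375, -0.247, 0.48, 1], [0, 0, 0, -0.375, -0.247, 0.48, 1]]

```text
clock: 35.15
tcp_pos: [0.3858, 0.1712, -0.0059]
tcp_rot: [-3.136, 0.164, -0.007]
wrist_force: [0.4, 0.5, -0.0]
opening: 0.01
grip_force: 0.0
```

Request:
jog_arm:
  motion:
    - [[0, 0, 0, 0.04, 0, 0, 1], [0, 0, 0, 0.08, 0, 0, 1], [0, 0, 0, 0.12, 0, 0, 1], [0, 0, 0, 0.16, 0, 0, 1], [0, 0, 0, 0.2, 0, 0, 1], [0, 0, 0, 0.24, 0, 0, 1], [0, 0, 0, 0.28, 0, 0, 1], [0, 0, 0, 0.32, 0, 0, 1], [0, 0, 0, 0.35, 0, 0, 1], [0, 0, 0, 0.37, 0, 0, 1], [0, 0, 0, 0.37, 0, 0, 1]]

```text
clock: 36.25
tcp_pos: [0.4953, 0.1593, -0.0078]
tcp_rot: [-3.137, 0.165, -0.002]
wrist_force: [-0.3, 0.7, 0.2]
opening: 0.006
grip_force: 0.0
```

Request:
jog_arm:
  motion:
    - [[0, 0, 0, 0.01, 0, 0, 1], [0, 0, 0, 0.02, 0, 0, 1], [0, 0, 0, 0.02, 0, 0, 1]]

```text
clock: 36.55
tcp_pos: [0.4988, 0.1589, -0.0082]
tcp_rot: [3.137, -0.164, -0.004]
wrist_force: [-5.4, 0.1, 3.8]
opening: 0.008
grip_force: 2.4
```

Request:
jog_arm:
  motion:
    - [[0, 0, 0, 0.01, 0, 0, 1], [0, 0, 0, 0.01, 0, 0, 1], [0, 0, 0, 0.01, 0, 0, 1]]

```text
clock: 36.85
tcp_pos: [0.4986, 0.1589, -0.0086]
tcp_rot: [3.137, -0.163, -0.015]
wrist_force: [-15.0, 1.0, 11.9]
opening: 0.003
grip_force: 7.1
```

The drawer hit its stop (15 N). I'll back off, rise, and go above the wheel.

Request:
jog_arm:
  motion:
    - [[0, 0, 0, -0.03, 0, 0, 1], [0, 0, 0, -0.1, 0, 0, 1], [0, 0, 0, -0.1, 0, -0.15, 1], [0, 0, 0, -0.1, 0, -0.3, 1], [0, 0, 0, -0.1, 0, -0.42, 1], [0, 0, 0, -0.1, 0, -0.42, 1], [0, 0, 0, -0.1, 0, -0.42, 1]]

```text
clock: 37.55
tcp_pos: [0.4739, 0.1616, 0.1187]
tcp_rot: [-3.137, 0.164, -0.005]
wrist_force: [0.2, 0.2, -0.3]
opening: 0.007
grip_force: 0.0
```

```bash
python3 - <<'E'
from h import *
plan((box(-.055,.089,.11),-6))
E
```

```text
now [0.4739 0.1616 0.1187] psi -6.0 q6 1.78 open 0.007 t 37.5
[-0.0, -0.001, 0.0] [0.293, -0.293, 0.03] rows 3
```

Request:
jog_arm:
  motion:
    - [[0, 0, 0, 0.293, -0.293, 0.03, 1], [0, 0, 0, 0.293, -0.293, 0.03, 1], [0, 0, 0, 0.293, -0.293, 0.03, 1], [0, 0, 0, 0.293, -0.293, 0.03, 1], [0, 0, 0, 0.293, -0.293, 0.03, 1], [0, 0, 0, 0.293, -0.293, 0.03, 1]]

```text
clock: 38.15
tcp_pos: [0.5683, 0.239, 0.1077]
tcp_rot: [3.137, -0.165, -0.003]
wrist_force: [-0.2, -0.4, 0.1]
opening: 0.008
grip_force: 0.0
```

```bash
python3 - <<'E'
from h import *
plan()
save('w10','wrist',(200,80,460,275),3)
E
```

```text
now [0.5683 0.239  0.1077] psi -6.0 q6 1.89 open 0.008 t 38.1
```

View pics/w10.png

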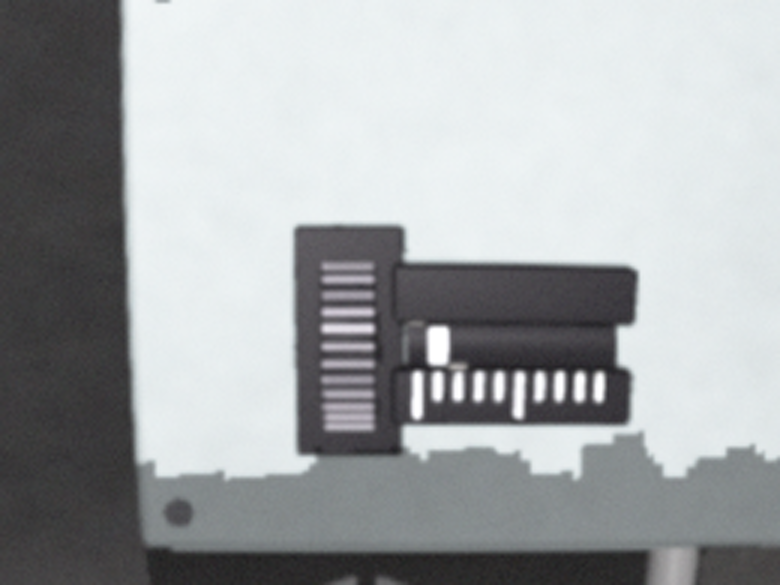

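The flag is still over mark 1 (crop x=438); the marks run from x=417 to 600. The wheel plate is centred at (349,340).

```bash
cat >> h.py <<'E'
def flag(st,im):
    "flag position along marks from world geometry: samples the window row, returns setting"
    best=[]
    for s in np.arange(-.5,9.6,.1):
        p=F0+(F9-F0)*s/9
        R=Ro.from_rotvec(st['tcp_rot']);uv=wproj(R.inv().apply(p-np.array(st['tcp_pos'])))
        u,v=uv.round().astype(int); best.append((im[v-1:v+2,u].mean(),round(s,1)))
    best.sort(reverse=True); return best[:8]
E
python3 - <<'E'
from h import *
st={'tcp_pos':[.5683,.239,.1077],'tcp_rot':[3.137,-.165,-.003]}
W=lambda x,y,z:at('wrist',200+x/3,80+y/3,z,st)
for n,p in dict(plate=(349,340,.08),wheel=(348,343,.092),flag=(438,345,.08),f0=(417,345,.08),f9=(601,345,.08),NL=(143,546,.08)).items(): w=W(*p);print(n,w,unbox(w))
print(np.median([1]))
E
```

```text
plate [0.6082 0.2382 0.08  ] [-0.0174  0.0914]
wheel [0.6098 0.2381 0.092 ] [-0.0158  0.0914]
flag [0.605  0.2187 0.08  ] [-0.0186  0.0716]
f0 [0.6055 0.2234 0.08  ] [-0.0186  0.0764]
f9 [0.6015 0.1821 0.08  ] [-0.0182  0.0349]
NL [0.5647 0.292  0.08  ] [-0.0663  0.1403]
1.0
```

```bash
sed -i 's/^def flag/F0=np.array([.6055,.2234,.08]);F9=np.array([.6015,.1821,.08])\ndef flag/' h.py; python3 - <<'E'
from h import *
plan(([.601,.2387,.065],-6),([.601,.2387,.055],-6))
st=robot.read_state();im=robot.get_image('wrist');print(flag(st,im))
E
```

```text
now [0.5686 0.239  0.1082] psi -6.0 q6 1.89 open 0.004 t 38.2
[0.0, 0.001, -0.0] [0.108, -0.01, 0.144] rows 2
[0.0, 0.001, -0.0] [0.108, -0.01, 0.177] rows 2
[(np.float64(255.0), np.float64(1.2)), (np.float64(255.0), np.float64(1.1)), (np.float64(255.0), np.float64(1.0)), (np.float64(255.0), np.float64(0.9)), (np.float64(255.0), np.float64(0.8)), (np.float64(255.0), np.float64(0.7)), (np.float64(253.44444444444446), np.float64(1.3)), (np.float64(248.88888888888889), np.float64(0.6))]
```

Request:
jog_arm:
  motion:
    - [[0, 0, 0, 0.108, -0.01, 0.1, 1], [0, 0, 0, 0.108, -0.01, 0.144, 1], [0, 0, 0, 0.108, -0.01, 0.165, 1], [0, 0, 0, 0.108, -0.01, 0.175, 1], [0, 0, 0, 0.108, -0.01, 0.178, 1], [0, 0, 0, 0.108, -0.01, 0.178, 1]]

```text
clock: 38.85
tcp_pos: [0.6024, 0.2396, 0.0567]
tcp_rot: [-3.137, 0.164, -0.002]
wrist_force: [-0.3, 0.6, 0.9]
opening: 0.004
grip_force: 0.0
```

Request:
jog_arm:
  motion:
    - [[0, 0, 0, 0, 0, 0.005, 1], [0, 0, 0, 0, 0, 0.01, 1], [0, 0, 0, 0, 0, 0.01, 1]]

```text
clock: 39.15
tcp_pos: [0.603, 0.2397, 0.0537]
tcp_rot: [-3.137, 0.164, -0.003]
wrist_force: [-0.2, 1.2, 4.9]
opening: 0.004
grip_force: 2.2
```

Request:
jog_arm:
  motion:
    - [[0, 0, 0, 0, 0, 0.004, 1], [0, 0, 0, 0.015, 0, 0.004, 1], [0, 0, 0, 0.03, 0, 0.004, 1], [0, 0, 0, 0.043, 0, 0.004, 1], [0, 0, 0, 0.043, 0, 0.004, 1]]

```text
clock: 39.65
tcp_pos: [0.6164, 0.2382, 0.0526]
tcp_rot: [-3.137, 0.165, -0.004]
wrist_force: [0.1, 0.0, 6.3]
opening: 0.002
grip_force: 2.9
```

Request:
jog_arm:
  motion:
    - [[0, 0, 0, 0, 0, -0.02, 1], [0, 0, 0, 0, 0, -0.04, 1], [0, 0, 0, 0, 0, -0.04, 1]]

```text
clock: 39.95
tcp_pos: [0.6154, 0.238, 0.0641]
tcp_rot: [-3.137, 0.164, -0.001]
wrist_force: [0.1, -0.1, 0.4]
opening: 0.005
grip_force: 0.0
```

```bash
cat >> h.py <<'E'
def setting():
    st=robot.read_state();im=robot.get_image('wrist');R=Ro.from_rotvec(st['tcp_rot']);b=[]
    for s in np.arange(-.6,9.7,.1):
        p=F0+(F9-F0)*s/9;u,v=wproj(R.inv().apply(p-np.array(st['tcp_pos']))).round().astype(int);b.append((s,im[v-1:v+2,u].mean()))
    print('bright at',[round(s,1) for s,x in b if x>180],'px',u,v)
E
python3 - <<'E'
from h import *
setting();plan(([.602,.2395,.062],-6))
E
```

```text
bright at [np.float64(1.7), np.float64(1.8), np.float64(1.9), np.float64(2.0), np.float64(2.1), np.float64(2.2)] px 421 286
now [0.615  0.238  0.0635] psi -6.0 q6 1.87 open 0.005 t 40.0
[0.0, -0.0, 0.0] [-0.044, -0.0, 0.005] rows 1
```

Request:
jog_arm:
  motion:
    - [[0, 0, 0, -0.043, 0, 0, 1], [0, 0, 0, -0.043, 0, 0, 1], [0, 0, 0, -0.043, 0, 0.025, 1], [0, 0, 0, -0.043, 0, 0.04, 1], [0, 0, 0, -0.043, 0, 0.04, 1], [0, 0, 0, -0.028, 0, 0.04, 1], [0, 0, 0, -0.013, 0, 0.04, 1], [0, 0, 0, 0, 0, 0.04, 1], [0, 0, 0, 0, 0, 0.04, 1], [0, 0, 0, 0, 0, 0.02, 1], [0, 0, 0, 0, 0, 0, 1], [0, 0, 0, 0, 0, 0, 1]]

```text
clock: 41.2
tcp_pos: [0.6155, 0.238, 0.0639]
tcp_rot: [-3.137, 0.164, -0.001]
wrist_force: [0.5, -0.4, 0.1]
opening: 0.009
grip_force: 0.0
```

```bash
python3 - <<'E'
from h import *
setting();plan()
E
```

```text
bright at [np.float64(2.7), np.float64(2.8), np.float64(2.9), np.float64(3.0), np.float64(3.1), np.float64(3.2)] px 421 286
now [0.6151 0.238  0.0634] psi -6.0 q6 1.87 open 0.006 t 41.2
```

Setting 3, one click per stroke. Three more strokes, then I'll check again.

Request:
jog_arm:
  motion:
    - [[0, 0, 0, -0.043, 0, 0, 1], [0, 0, 0, -0.043, 0, 0, 1], [0, 0, 0, -0.043, 0, 0.025, 1], [0, 0, 0, -0.043, 0, 0.04, 1], [0, 0, 0, -0.043, 0, 0.04, 1], [0, 0, 0, -0.028, 0, 0.04, 1], [0, 0, 0, -0.013, 0, 0.04, 1], [0, 0, 0, 0, 0, 0.04, 1], [0, 0, 0, 0, 0, 0.04, 1], [0, 0, 0, 0, 0, 0.02, 1], [0, 0, 0, 0, 0, 0, 1], [0, 0, 0, 0, 0, 0, 1]]

```text
clock: 42.45
tcp_pos: [0.6155, 0.238, 0.0639]
tcp_rot: [-3.137, 0.164, -0.001]
wrist_force: [0.4, -0.3, -0.1]
opening: 0.004
grip_force: 0.0
```

Request:
jog_arm:
  motion:
    - [[0, 0, 0, -0.043, 0, 0, 1], [0, 0, 0, -0.043, 0, 0, 1], [0, 0, 0, -0.043, 0, 0.025, 1], [0, 0, 0, -0.043, 0, 0.04, 1], [0, 0, 0, -0.043, 0, 0.04, 1], [0, 0, 0, -0.028, 0, 0.04, 1], [0, 0, 0, -0.013, 0, 0.04, 1], [0, 0, 0, 0, 0, 0.04, 1], [0, 0, 0, 0, 0, 0.04, 1], [0, 0, 0, 0, 0, 0.02, 1], [0, 0, 0, 0, 0, 0, 1], [0, 0, 0, 0, 0, 0, 1]]

```text
clock: 43.65
tcp_pos: [0.6155, 0.238, 0.0639]
tcp_rot: [-3.137, 0.164, -0.001]
wrist_force: [-0.0, -0.0, 0.3]
opening: 0.005
grip_force: 0.0
```

Request:
jog_arm:
  motion:
    - [[0, 0, 0, -0.043, 0, 0, 1], [0, 0, 0, -0.043, 0, 0, 1], [0, 0, 0, -0.043, 0, 0.025, 1], [0, 0, 0, -0.043, 0, 0.04, 1], [0, 0, 0, -0.043, 0, 0.04, 1], [0, 0, 0, -0.028, 0, 0.04, 1], [0, 0, 0, -0.013, 0, 0.04, 1], [0, 0, 0, 0, 0, 0.04, 1], [0, 0, 0, 0, 0, 0.04, 1], [0, 0, 0, 0, 0, 0.02, 1], [0, 0, 0, 0, 0, 0, 1], [0, 0, 0, 0, 0, 0, 1]]

```text
clock: 44.85
tcp_pos: [0.6155, 0.238, 0.0639]
tcp_rot: [-3.137, 0.164, -0.001]
wrist_force: [0.4, 0.5, -0.7]
opening: 0.009
grip_force: 0.0
```

```bash
python3 - <<'E'
from h import *
setting();plan()
E
```

```text
bright at [np.float64(5.6), np.float64(5.7), np.float64(5.8), np.float64(5.9), np.float64(6.0), np.float64(6.1), np.float64(6.2), np.float64(6.3)] px 421 286
now [0.6151 0.238  0.0634] psi -6.0 q6 1.87 open 0.008 t 44.9
```

Setting 6. One more stroke.

Request:
jog_arm:
  motion:
    - [[0, 0, 0, -0.043, 0, 0, 1], [0, 0, 0, -0.043, 0, 0, 1], [0, 0, 0, -0.043, 0, 0.025, 1], [0, 0, 0, -0.043, 0, 0.04, 1], [0, 0, 0, -0.043, 0, 0.04, 1], [0, 0, 0, -0.028, 0, 0.04, 1], [0, 0, 0, -0.013, 0, 0.04, 1], [0, 0, 0, 0, 0, 0.04, 1], [0, 0, 0, 0, 0, 0.04, 1], [0, 0, 0, 0, 0, 0.02, 1], [0, 0, 0, 0, 0, 0, 1], [0, 0, 0, 0, 0, 0, 1]]

```text
clock: 46.1
tcp_pos: [0.6155, 0.238, 0.0639]
tcp_rot: [-3.137, 0.164, -0.001]
wrist_force: [-0.5, -0.6, -0.6]
opening: 0.008
grip_force: 0.0
```

Request:
jog_arm:
  motion:
    - [[0, 0, 0, -0.1, 0, -0.15, 1], [0, 0, 0, -0.16, 0, -0.15, 1], [0, 0, 0, -0.16, 0, -0.15, 1], [0, 0, 0, -0.16, 0, -0.15, 1]]

```text
clock: 46.5
tcp_pos: [0.5671, 0.243, 0.1078]
tcp_rot: [3.137, -0.164, -0.001]
wrist_force: [-0.5, -0.2, 0.1]
opening: 0.005
grip_force: 0.0
```

```bash
python3 - <<'E'
from h import *
setting();plan()
st=robot.read_state();im=robot.get_image('wrist');cv2.imwrite('raw_w11.png',im[:,:,::-1])
# compare with w10: front edge of closed drawer/knob : button blob (bright disc) from saturation/roundness
g=cv2.cvtColor(im,cv2.COLOR_RGB2GRAY)
p=[.589,.0742,.102];R=Ro.from_rotvec(st['tcp_rot']);print('btn px exp',wproj(R.inv().apply(np.array(p)-st['tcp_pos'])))
# dark collar
m=(g<60).astype(np.uint8);n,l,s,c=cv2.connectedComponentsWithStats(m)
for i in range(1,n):
    if 300<s[i,4]<20000: print(s[i],c[i].round(1), at('wrist',s[i,0]+s[i,2]/2,s[i,1]+s[i,3]/2,.085,st))
E
```

```text
bright at [np.float64(6.5), np.float64(6.6), np.float64(6.7), np.float64(6.8), np.float64(6.9), np.float64(7.0), np.float64(7.1), np.float64(7.2), np.float64(7.3), np.float64(7.4)] px 410 193
now [0.5673 0.2428 0.1075] psi -6.0 q6 1.9 open 0.003 t 46.5
btn px exp [557.1 205.3]
[   0    0  101   57 3728] [47.7 25.3] [0.7658 0.4307 0.085 ]
[  43   48  128   81 1919] [116.5  85.1] [0.7023 0.38   0.085 ]
[   0  112   62  188 5654] [ 20.4 233.5] [0.6296 0.4774 0.085 ]
[ 519  170   49   57 1013] [535.8 195. ] [0.5904 0.0754 0.085 ]
[335 194  55  26 355] [361.2 199.3] [0.596  0.2126 0.085 ]
[ 60 335 153  42 803] [137.2 359.8] [0.4886 0.4103 0.085 ]
[ 214  340  101   50 4327] [267.2 365. ] [0.4775 0.2976 0.085 ]
[430 355 155  24 837] [508.7 368.1] [0.4423 0.0922 0.085 ]
[ 328  402  123   41 3579] [385.3 422.6] [0.3993 0.1995 0.085 ]
[ 217  405  100   41 3147] [267.4 427. ] [0.4078 0.3086 0.085 ]
```

The timer stands at 7. The button is at (0.590, 0.075).

```bash
python3 - <<'E'
from h import *
plan(([.590,.075,.095],-6),([.590,.075,.066],-6))
E
```

```text
now [0.5673 0.2427 0.1073] psi -6.0 q6 1.9 open 0.003 t 46.6
[0.0, 0.001, -0.0] [0.134, 0.548, 0.041] rows 4
[0.0, 0.001, -0.0] [0.134, 0.548, 0.138] rows 4
```

Request:
jog_arm:
  motion:
    - [[0, 0, 0, 0.134, 0.548, 0, 1], [0, 0, 0, 0.134, 0.548, 0, 1], [0, 0, 0, 0.134, 0.548, 0, 1], [0, 0, 0, 0.134, 0.548, 0, 1], [0, 0, 0, 0.134, 0.548, 0, 1], [0, 0, 0, 0.134, 0.548, 0.06, 1], [0, 0, 0, 0.134, 0.548, 0.11, 1], [0, 0, 0, 0.134, 0.548, 0.138, 1], [0, 0, 0, 0.134, 0.548, 0.138, 1]]

```text
clock: 47.5
tcp_pos: [0.5889, 0.0761, 0.0651]
tcp_rot: [-3.137, 0.163, 0.006]
wrist_force: [-0.8, 0.4, 0.7]
opening: 0.006
grip_force: 0.7
```

Request:
jog_arm:
  motion:
    - [[0, 0, 0, 0, 0, 0.008, 1], [0, 0, 0, 0, 0, 0.016, 1], [0, 0, 0, 0, 0, 0.016, 1], [0, 0, 0, 0, 0, 0.016, 1]]

```text
clock: 47.9
tcp_pos: [0.5905, 0.0758, 0.0628]
tcp_rot: [-3.137, 0.164, -0.001]
wrist_force: [-1.4, 2.4, 2.4]
opening: 0.007
grip_force: 1.4
```

Request:
jog_arm:
  motion:
    - [[0, 0, 0, 0, 0, 0.005, 1], [0, 0, 0, 0, 0, 0.01, 1], [0, 0, 0, 0, 0, 0.012, 1], [0, 0, 0, 0, 0, 0.012, 1], [0, 0, 0, 0, 0, 0.012, 1]]

```text
clock: 48.4
tcp_pos: [0.5907, 0.0756, 0.0594]
tcp_rot: [-3.137, 0.164, -0.001]
wrist_force: [-1.8, 3.3, 6.2]
opening: 0.004
grip_force: 3.4
```

Request:
jog_arm:
  motion:
    - [[0, 0, 0, 0, 0, 0.004, 1], [0, 0, 0, 0, 0, 0.006, 1], [0, 0, 0, 0, 0, 0.006, 1], [0, 0, 0, 0, 0, 0.006, 1]]

```text
clock: 48.8
tcp_pos: [0.5908, 0.0756, 0.0593]
tcp_rot: [-3.137, 0.164, -0.001]
wrist_force: [-6.5, 2.8, 15.9]
opening: 0.006
grip_force: 7.7
```

Request:
jog_arm:
  motion:
    - [[0, 0, 0, 0, 0, -0.1, 1], [0, 0, 0, 0, 0, -0.2, 1], [0, 0, 0, -0.35, 0, -0.2, 1], [0, 0, 0, -0.35, 0, -0.2, 1], [0, 0, 0, -0.35, 0, -0.2, 1], [0, 0, 0, -0.35, 0, -0.2, 1]]

```text
clock: 49.4
tcp_pos: [0.4847, 0.0861, 0.1162]
tcp_rot: [3.137, -0.164, 0.0]
wrist_force: [0.3, 1.4, 0.7]
opening: 0.004
grip_force: 0.0
```

```bash
python3 - <<'E'
from h import *
plan();setting()
E
```

```text
now [0.4847 0.0861 0.1162] psi -6.0 q6 1.62 open 0.004 t 49.4
bright at [np.float64(6.0), np.float64(6.1), np.float64(6.2), np.float64(6.3), np.float64(6.4), np.float64(6.5), np.float64(6.6), np.float64(6.7), np.float64(6.8), np.float64(6.9), np.float64(7.0)] px 172 101
```

```bash
python3 - <<'E'
from h import *
print(robot.close_job())
E
```

```text
the job is handed in; nothing more can be done
None
```

I handed the job in and got no verdict back: all three nipples are in the shut tray, the timer reads 7, and the start button was pressed to its stop (about 16 N) and released, with the arm clear of everything.

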